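# Get the valve out from behind the containers and load the vise

## Robot

A 6-joint arm with a two-finger parallel gripper is mounted at the origin on the work surface. World frame = base frame: x ahead of the robot, y to its left, z up, the work surface at z = 0. Lengths are in mm, angles in rad, forces in N, time in s.
With the tool pointing down it reaches from about 425 to 925 mm from the base axis. Payload 12.5 kg.
Tool frame: the origin (TCP) lies between the finger pads; the fingertips stand 8 mm ahead of it and the grasp point (between the pads) lies 11 mm behind it; y points along the fingers, x is the direction in which the jaws open and shut, and the axes are right-handed (so a half turn about y gives the same grasp; the last joint's range is limited). The gripper opens to 85 mm and grips with 20 to 120 N. Pads are 22 mm wide; open, the fingers measure 114 mm over their backs; the gripper's body (76 mm by 85 mm) begins 54 mm behind the grasp point. The pads swing forward as they close: fully open they stand 13 mm farther back than shut.
Start: joints at [1.088, 0.491, 1.559, -0, 1.092, -0.106], TCP at [229.951, 581.177, 239.327] pointing down, gripper open.
Joint ranges: [-3.1, 3.1], [-0.84, 2.19], [0.05, 2.79], [-1.13, 4.28], [0.06, 2.93], [-2.69, 2.69]. Speed limits (rad/s): [2.22, 2.22, 2.79, 3.14, 3.14, 3.14].

## Interface

Orientations are given as a unit quaternion [w, x, y, z].
In Python, from bench import ctrl gives the robot as it stands.
- The arm moves only by the tool move_arm, never from a script. Its argument "motion" is a list of rows, each a list of 6 numbers: the shift along the tool's x, y, z in cm, then the turn, a rotation vector about the tool's x, y, z in rad. A call has exactly 8 rows; each row is the pose to reach, as a shift and turn from the pose commanded when the call began, along the tool's axes at that moment; what a row does not reach only later rows make up. A row lasts 1/8 s, in which the tool goes at most 62.5 mm and 10.7 degrees, less where a joint would pass 70% of its speed; a pose out of reach is approached as far as the arm can. A call with a gripper value outside its range is refused whole. "grip" is the opening in per cent of the stroke, from 0 (shut) to 100 (fully open), set as the call begins (left out, the last holds). The fingers move at their own pace and stop on an object; "newtons" is the grip in N (left out, the last holds). Time passes only in rows, so rows that repeat a pose let the fingers close, or fill a call up. It gives the time, the measured TCP pose, the force and the opening at its end, in the units of the state.
- ctrl.observe(): the state, without advancing time (a new reading comes with each control period).
- ctrl.capture(name): name is "scene" or "top" or "wrist"; returns (picture, depth): 400x640x3 uint8, blue, green, red; 400x640 float32, mm along the optical axis (not along the pixel's ray), 0 where there is no reading.
- ctrl.camera_params(name): a dict with "fx", "fy", "cx", "cy" (pixels), "T" (4x4, takes a point from camera to world coordinates); the wrist camera has in their place "tool_from_camera" (4x4, takes a point from camera to tool coordinates, whose origin is the TCP and whose axes are the tool frame's). Camera axes: x right, y up, looking along -z (the intrinsics and any distortion apply to the point x, -y, -z); pixel columns grow to the right and rows downward; lengths in mm; the calibration is good to about 2 mm. A picture is of the moment at which its call begins: read the wrist's pose just before it. camera_params takes no time and is no camera call.
- ctrl.finish_job(): hands the job in, once; it reports no verdict.
Trained networks look in the newest picture that a camera, given by its name, has taken for a name from the list of things; names that differ only in an ending like _2 or _b are one class to them, and where a whole thing is asked for, a point or a joint stands for the part that bears it (a point fixed in the world has none). Each returns a list of dicts, best first, with "score" (0 to 1); they miss things now and then, are a little off and sometimes report something else, mostly with a low value. They report only what shows in the picture. A call takes as long as a camera call. They do not tell look-alikes from the thing itself.
- ctrl.boxes_of(query, camera): "bbox" ([left, top, right, bottom] in pixels, round what is visible of it).
- ctrl.outline_of(query, camera): "pixels" (400x640 bool, what is visible of it) and "bbox" ([left, top, right, bottom] in pixels, round what is visible of it).
The state is a dict: "time_s": time; "joint_positions": joint angles; "qvel": joint speeds; "tau": joint torques, N m; "position": TCP position; "tool_rot": TCP orientation; "force": force on the tool from outside, world axes, zero at the start; "ft_torque": the same for the moment, N m; "opening": opening from 0.0 (shut) to 1.0 (fully open).
Only numpy, scipy, OpenCV 4.12 (cv2) and the standard library are available. Lean on these libraries where they do the work, as an engineer would, in place of code of your own. Each camera call takes 0.05 s, during which the arm holds its last target.

## Task

Stand the three containers (spray can, oil bottle, solvent tin) from the drip tray upright on the plywood board, then fetch the double-solenoid valve behind them and set it down, without banging it, resting flat on its underside on the bed of the small green vise, midway between the open jaws and along them, its middle at the middle of the jaws' width. Only then put each container back upright on the middle of the disc with the colour of its cap. Never let a container tip over and leave the white mug where it is.

Things in the scene. Friction and masses are not known exactly. Their poses are not given: they have to be found in the camera images.
- spray_can: white spray can with a red band and red cap, loose, upright at the start on the red disc. Round body 54 mm in diameter, straight up to 125 mm, then a narrower shoulder and cap (46 mm) up to 149 mm. Origin: centre of underside, z up. 0.2 to 0.55 kg. Take it from above, 108 mm up, fingers closing along the pads' x axis: there they pass over the valve, clear of the neighbours
- oil_bottle: black oil bottle with yellow label and cap, loose, upright at the start on the yellow disc. Round body 58 mm in diameter, straight up to 121 mm, then a narrower shoulder and cap (30 mm) up to 150 mm. Origin: centre of underside, z up. 0.2 to 0.55 kg. Take it from above, 108 mm up, fingers closing along the pads' x axis: there they pass over the valve, clear of the neighbours
- solvent_tin: bare steel solvent tin with a blue band and blue cap, loose, upright at the start on the blue disc. Round body 52 mm in diameter, straight up to 125 mm, then a narrower shoulder and cap (38 mm) up to 148 mm. Origin: centre of underside, z up. 0.2 to 0.55 kg. Take it from above, 108 mm up, fingers closing along the pads' x axis: there they pass over the valve, clear of the neighbours
- red_pad: flat red plastic disc, 70 mm in diameter and 2 mm thick, fixed on the tray's floor: the home place of the spray can (red cap). Origin: centre of its underside (3 mm above the bench); x axis along the tray's depth, away from the robot, y along the row of discs (spacing 78 mm)
- yellow_pad: flat yellow plastic disc, 70 mm in diameter and 2 mm thick, fixed on the tray's floor: the home place of the oil bottle (yellow cap). Origin: centre of its underside (3 mm above the bench); x axis along the tray's depth, away from the robot, y along the row of discs (spacing 78 mm)
- blue_pad: flat blue plastic disc, 70 mm in diameter and 2 mm thick, fixed on the tray's floor: the home place of the solvent tin (blue cap). Origin: centre of its underside (3 mm above the bench); x axis along the tray's depth, away from the robot, y along the row of discs (spacing 78 mm)
- valve: double-solenoid valve, loose: silver block 38 (x) by 110 (y) by 58 mm high, a black coil at each y end, 188 mm long in all, 0.4 to 0.8 kg, balanced. Origin: centre of underside, z up. Lies in the tray (rim 14 mm high) behind the containers, length along their row, a brass nipple beyond one end. Grip its middle across the 38 mm, fingertips at least 30 mm above its underside (room over the jaws)
- vise: green machine vise fixed to the bench: two upright steel jaw faces 62 mm apart, each 100 mm wide. x is the screw axis (screw and T-handle at -x, out to 170 mm), y runs along the jaws. Origin: at bench level under the middle of the gap. The flat bed between the jaws is 34 mm above the origin, the jaw tops 62 mm. The jaws stay open; nothing is clamped
- board: light plywood board fixed on the bench, the set-aside place: 160 mm (x) by 260 mm (y), 12 mm thick. Origin: centre of its underside (bench level), so its top is 12 mm above it; y along its length
- mug: white ceramic mug, loose, 80 mm in diameter and 92 mm high, handle at its +y side out to 71 mm from the middle, a brush with an orange handle standing in it up to 143 mm. Origin: centre of its underside. It stands on the bench in front of the tray and is not to be disturbed
There are look-alikes about, which are no part of the job. Leave any purple look-alike of the valve alone.

How it is judged:
By the outcome, as a careful person would: the job done as asked, in the order asked, and still so for the second after the job is handed in, with the robot touching nothing.
It also fails if it takes over 138 s, if anything falls off the work surface, if the arm or the gripper's body presses on something with over 40 N, if the wrist force passes 120 N, or if a joint passes its speed limit or range.

## Working session

There is one attempt and no reset: what is moved stays moved. The work goes in short steps, Python scripts to look and compute and a tool call to move; the robot and the scene stay as the last step left them, time stands still between calls to the robot, and variables do not carry over. Pictures are saved under pics/ and viewed, and the job is handed in when it is done.

Besides the shell and the picture viewer there is one more tool, called after "Request:" in YAML: its name, and indented under it one key for each argument. move_arm: Moves the arm, as the interface text tells. Its arguments: {"type":"object","properties":{"motion":{"type":"array"},"grip":{"type":"number"},"newtons":{"type":"number"}},"required":["motion"]}

```bash
ls; mkdir -p pics; python3 - <<'E'
from bench import ctrl
import cv2,numpy as np
s=ctrl.observe();print(s)
for n in("scene","top","wrist"):
    p,d=ctrl.capture(n);cv2.imwrite(f"pics/{n}0.png",p);np.save(f"pics/{n}0.npy",d)
    print(n,ctrl.camera_params(n))
E
```

```text
pics
{'time_s': 0.0, 'joint_positions': array([ 1.08838972e+00,  4.91531545e-01,  1.55949471e+00,  1.82106545e-05,
        1.09170791e+00, -1.05578963e-01]), 'qvel': array([ 0.0006667 ,  0.00062754, -0.00090911,  0.00152992,  0.00110045,
        0.00155627]), 'tau': array([-2.88851450e-03, -6.18440652e+01, -2.61591107e+01, -2.58363079e-04,
        3.95552401e-03, -8.50738616e-06]), 'position': array([229.83344021, 580.94811346, 238.72955605]), 'tool_rot': array([-0.58461797,  0.58498877,  0.39713972, -0.39785678]), 'force': array([-0.177888  ,  0.33707292,  0.25170448]), 'ft_torque': array([ 0.03458285, -0.01798434, -0.03789755]), 'opening': 1.000033278829159}
scene {'fx': 438.03551404207406, 'fy': 438.03551404207406, 'cx': 319.38076596149415, 'cy': 201.79842453213394, 'T': array([[-3.33629235e-01, -7.59703257e-01,  5.58159919e-01,
         9.96116984e+02],
       [ 9.42549253e-01, -2.79560217e-01,  1.82885183e-01,
         1.80451744e+02],
       [ 1.71008392e-02,  5.87109058e-01,  8.09327199e-01,
         7.86508039e+02],
       [ 0.00000000e+00,  0.00000000e+00,  0.00000000e+00,
 
[... 249 characters left out ...]
 2.01394041e-02, -3.53523274e-03,
        -5.91150280e+00],
       [-1.38427531e-03,  1.05831816e-01,  9.94383080e-01,
         9.89909251e+02],
       [ 0.00000000e+00,  0.00000000e+00,  0.00000000e+00,
         1.00000000e+00]])}
wrist {'fx': 300.7095154329035, 'fy': 300.7095154329035, 'cx': 318.4234037430797, 'cy': 199.2890636064376, 'tool_from_camera': array([[ 9.99999665e-01,  5.73668257e-04, -5.83035171e-04,
        -2.29853860e-02],
       [-7.38022255e-04,  3.25523846e-01, -9.45533543e-01,
        -1.33533158e+02],
       [-3.52630728e-04,  9.45533657e-01,  3.25524161e-01,
         8.41631991e+01],
       [ 0.00000000e+00,  0.00000000e+00,  0.00000000e+00,
         1.00000000e+00]])}
```

View pics/scene0.png

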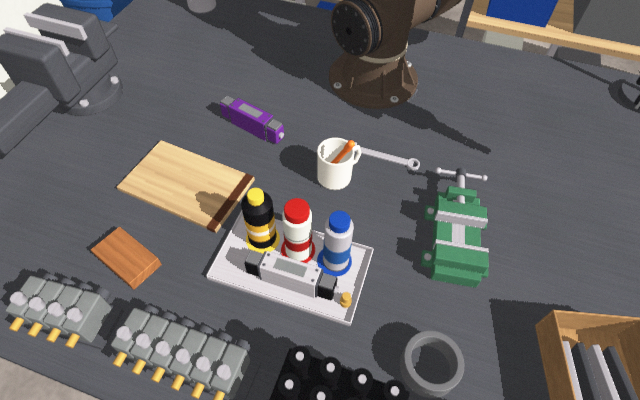

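View pics/top0.png

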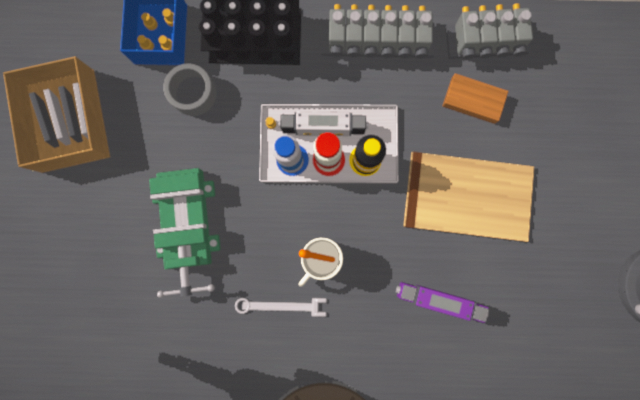

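View pics/wrist0.png

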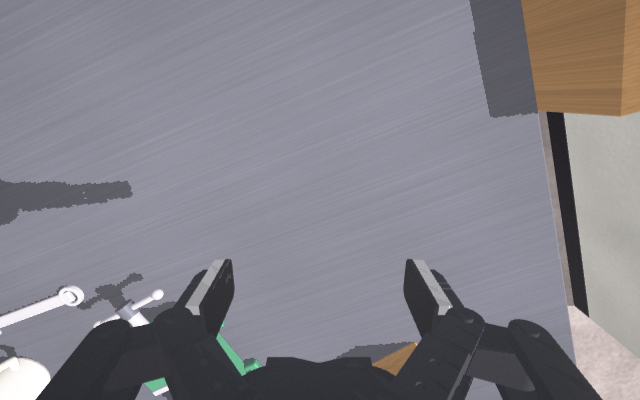

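```bash
cat > h.py <<'E'
from bench import ctrl
import cv2,numpy as np
from scipy.spatial.transform import Rotation as R
def cloud(n,d):
    c=ctrl.camera_params(n); v,u=np.mgrid[0:400,0:640]
    X=(u-c['cx'])/c['fx']*d; Y=-(v-c['cy'])/c['fy']*d
    P=np.stack([X,Y,-d,np.ones_like(d)],-1)
    if n=='wrist':
        s=ctrl.observe();T=np.eye(4);q=s['tool_rot'];T[:3,:3]=R.from_quat([q[1],q[2],q[3],q[0]]).as_matrix();T[:3,3]=s['position'];T=T@c['tool_from_camera']
    else:T=c['T']
    return (P@T.T)[...,:3]
def proj(n,p):
    c=ctrl.camera_params(n);q=np.linalg.inv(c['T'])@np.append(p,1)
    return c['cx']+c['fx']*q[0]/-q[2], c['cy']-c['fy']*q[1]/-q[2]
E
python3 - <<'E'
from h import *
print(R.from_quat(np.roll(ctrl.observe()['tool_rot'],-1)).as_matrix().round(4))
out={}
for n in("top","scene"):
    d=np.load(f"pics/{n}0.npy");P=cloud(n,d)
    for q in["spray_can","oil_bottle","solvent_tin","red_pad","yellow_pad","blue_pad","valve","vise","board","mug"]:
        r=ctrl.outline_of(q,n)
        for k in r[:3]:
            m=k['pixels']&(d>0);pp=P[m]
            if not len(pp):continue
            z=pp[:,2];print(n,q,round(k['score'],2),k['bbox'],m.sum(),'z',np.percentile(z,[2,50,98]).round(0),'xy',pp[:,:2].mean(0).round(1))
            out[n+'|'+q+'|'+str(round(k['score'],2))]=k['pixels']
np.savez_compressed('pics/m.npz',**out)
E
```

```text
[[ 3.680e-01 -4.000e-04 -9.298e-01]
 [ 9.298e-01 -7.000e-04  3.680e-01]
 [-8.000e-04 -1.000e+00  1.000e-04]]
top spray_can 0.79 [313.8, 133.7, 340.7, 173.9] 895 z [ 14. 151. 156.] xy [574.1   4. ]
top spray_can 0.17 [278.5, 146.8, 308.8, 177.8] 260 z [ 1.  5. 51.] xy [568.  72.]
top oil_bottle 0.97 [354.7, 132.1, 387.5, 174.8] 1002 z [ 17. 130. 156.] xy [572.8 -73.6]
top solvent_tin 0.75 [272.8, 134.9, 305.2, 174.4] 870 z [  8. 133. 155.] xy [570.9  79.4]
top blue_pad 0.38 [150.0, 167.7, 221.6, 298.4] 5516 z [10. 50. 64.] xy [439.6 293.9]
top valve 0.64 [276.7, 114.0, 369.5, 138.1] 1786 z [18. 59. 64.] xy [647.6  16.3]
top valve 0.62 [394.4, 280.7, 486.9, 320.2] 1624 z [34. 57. 62.] xy [ 293.4 -226.7]
top vise 0.66 [150.8, 165.6, 220.9, 297.5] 5539 z [10. 49. 64.] xy [439.3 293.5]
top mug 0.64 [298.4, 238.0, 340.3, 285.1] 1417 z [  3.  16. 140.] xy [371.7  14.6]
scene spray_can 0.46 [424.0, 164.6, 488.7, 283.0] 5332 z [ 7. 49. 64.] xy [461.7 297.5]
scene oil_bottle 0.76 [243.7, 188.3, 274.1, 248.9] 1554 z [ 14. 111. 155.] xy [597.3 -69.2]
scene solvent_tin 0.77 [321.2, 210.3, 354.4, 269.9] 1482 z [  9. 112. 154.] xy [595.3  85.4]
scene red_pad 0.72 [118.1, 137.4, 254.3, 231.3] 6769 z [ 6. 12. 15.] xy [ 518.1 -289.4]
scene red_pad 0.54 [283.1, 242.2, 316.8, 263.8] 96 z [3. 5. 7.] xy [592.4   2.9]
scene yellow_pad 0.74 [246.9, 233.0, 275.8, 250.8] 184 z [2. 5. 8.] xy [601.5 -68.6]
scene blue_pad 0.54 [319.6, 249.9, 351.6, 281.4] 258 z [2. 5. 8.] xy [597.8  78.3]
scene valve 0.72 [244.6, 251.8, 339.9, 301.6] 2693 z [ 4. 57. 63.] xy [661.   18.3]
scene valve 0.65 [216.7, 94.5, 283.7, 143.3] 1629 z [ 2. 48. 60.] xy [ 304.4 -224.8]
scene vise 0.87 [421.4, 164.8, 488.1, 285.2] 5533 z [ 4. 48. 64.] xy [459.9 297. ]
scene board 0.56 [117.9, 138.8, 251.8, 231.1] 6802 z [ 5. 12. 15.] xy [ 518.6 -289.3]
scene mug 0.57 [317.1, 138.3, 360.4, 190.4] 1793 z [  4.  63. 136.] xy [381.2  14.6]
```

```bash
python3 - <<'E'
from h import *
from scipy.optimize import least_squares
C={}
for n in("top","scene"):
    d=np.load(f"pics/{n}0.npy");p=cv2.imread(f"pics/{n}0.png");P=cloud(n,d);C[n]=(P,p)
    ok=d>0
    for q,x,y,r in(("spray",597,3,27),("oil",600,-72,29),("tin",598,80,26)):
        m=ok&(P[...,2]>25)&(P[...,2]<118)&(np.hypot(P[...,0]-(590),P[...,1]-y)<40)
        a=P[m]
        f=least_squares(lambda c:np.hypot(a[:,0]-c[0],a[:,1]-c[1])-r,[585,y],loss='soft_l1')
        m2=ok&(P[...,2]>140)&(np.hypot(P[...,0]-590,P[...,1]-y)<40);b=P[m2]
        print(n,q,len(a),f.x.round(1),np.abs(f.fun).mean().round(2),'cap',len(b),(cv2.minAreaRect(b[:,:2].astype(np.float32))),b[:,2].max())
    # valve top
    m=ok&(P[...,2]>52)&(P[...,2]<66)&(P[...,0]>620)&(P[...,0]<690)&(abs(P[...,1]-15)<120)
    print(n,'valve',m.sum(),cv2.minAreaRect(P[m][:,:2].astype(np.float32)),np.percentile(P[m],[1,99],axis=0).round(1))
    print(P[m].mean(0))
    # board
    m=ok&(P[...,2]>8)&(P[...,2]<18)&(abs(P[...,0]-520)<140)&(abs(P[...,1]+290)<150)&(p[...,2]>p[...,0]+25)
    m=cv2.morphologyEx(m.astype(np.uint8),cv2.MORPH_OPEN,np.ones((5,5)))>0
    print(n,'board',m.sum(),cv2.minAreaRect(P[m][:,:2].astype(np.float32)),P[m][:,2].mean())
    m=ok&(P[...,2]>56)&(P[...,2]<70)&(abs(P[...,0]-450)<140)&(abs(P[...,1]-297)<110)
    print(n,'jaws',m.sum(),cv2.minAreaRect(P[m][:,:2].astype(np.float32)))
    big=cv2.resize(p[160:300,400:520] if n=='scene' else p[160:300,140:230],None,fx=5,fy=4)
    cv2.imwrite(f'pics/vise_{n}.png',big)
    g=ok&(abs(P[...,2])<3)&(P[...,0]>350)&(P[...,0]<750);print('bench z',P[g][:,2].mean())
# height map
H=np.zeros((400,400),np.float32)
# vise map 1mm: x 330..550 y 200..400, top cam
for n in C:
    P,p=C[n];img=np.zeros((230,200,3),np.uint8)
    xs=(550-P[...,0]).round().astype(int);ys=(400-P[...,1]).round().astype(int)
    m=(xs>=0)&(xs<230)&(ys>=0)&(ys<200)
    z=np.clip(P[...,2]*3.5,0,255).astype(np.uint8)
    cm=cv2.applyColorMap(z,cv2.COLORMAP_JET)
    img[xs[m],ys[m]]=cm[m]
    img=cv2.dilate(img,np.ones((2,2)))
    cv2.imwrite(f'pics/vh_{n}.png',cv2.resize(img,None,fx=2.5,fy=2.5,interpolation=0))
a=cv2.imread('pics/vh_top.png');b=cv2.imread('pics/vh_scene.png');cv2.imwrite('pics/vh.png',cv2.resize(np.hstack([a,b]),(800,460)))
E
```

```text
top spray 198 [583.2   4.4] 0.27 cap 500 ((582.33642578125, 4.310985565185547), (44.14576721191406, 44.09083938598633), 2.1774420738220215) 157.63368804263143
top oil 226 [580.6 -76.9] 0.3 cap 228 ((580.3216552734375, -76.41631317138672), (29.265310287475586, 28.71002960205078), 3.6792986392974854) 158.25548997917645
top tin 215 [578.9  83.2] 0.31 cap 348 ((577.8487548828125, 82.69732666015625), (35.9442253112793, 36.64970016479492), 2.3681132793426514) 157.12222331874182
top valve 1431 ((652.0780639648438, 14.668006896972656), (39.11518478393555, 172.43658447265625), 0.45555874705314636) [[633.2 -67.3  52.8]
 [670.6  98.8  64.2]]
[651.35263403  15.41533892  59.21875042]
top board 8925 ((509.4737548828125, -294.9107666015625), (261.48651123046875, 160.55899047851562), 84.27877807617188) 11.979266740723745
top jaws 2324 ((422.2423095703125, 297.630126953125), (225.86029052734375, 100.91107177734375), 8.298297882080078)
bench z -0.04962374360352535
scene spray 687 [584.7   3.1] 0.5 cap 517 ((585.7512817382812, 3.811981201171875), (44.41222381591797, 45.18511962890625), 4.056833267211914) 156.77530762075708
scene oil 770 [582.2 -78.1] 0.53 cap 234 ((583.4083862304688, -77.65293884277344), (29.68992042541504, 28.257999420166016), 47.89545822143555) 157.20720173381426
scene tin 664 [580.3  81.9] 0.48 cap 380 ((581.7242431640625, 82.4131851196289), (36.011016845703125, 37.551212310791016), 77.08165740966797) 155.59606993674424
scene valve 1653 ((654.7244262695312, 15.193290710449219), (39.24151611328125, 173.297607421875), 1.0368772745132446) [[636.5 -68.3  52.7]
 [673.8  98.9  63.6]]
[656.16173235  17.12539989  59.23340897]
scene board 6480 ((511.6102600097656, -295.3973388671875), (262.5008850097656, 162.837646484375), 84.642578125) 11.73058364374659
scene jaws 2118 ((423.34588623046875, 296.58514404296875), (228.8967742919922, 100.85813903808594), 8.195302963256836)
bench z -0.1095658645723975
```

View pics/vh.png

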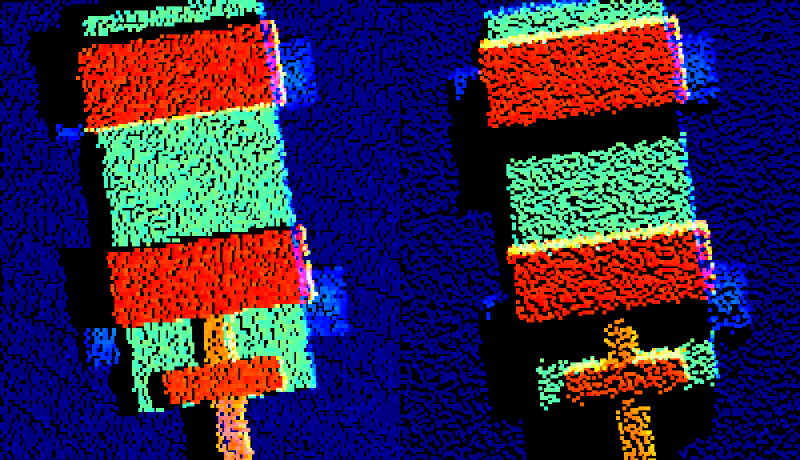

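View pics/vise_top.png

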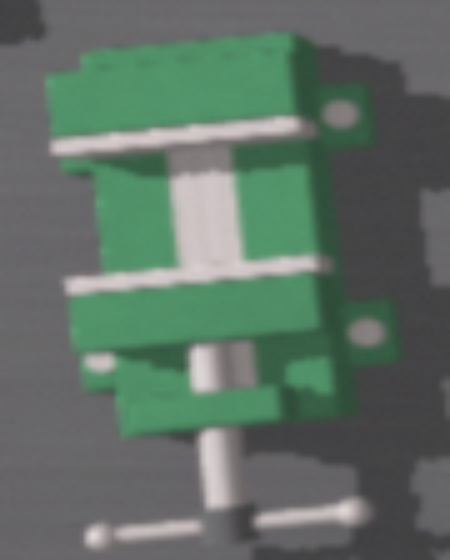

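```bash
python3 - <<'E'
from h import *
for n in("top","scene"):
    d=np.load(f"pics/{n}0.npy");p=cv2.imread(f"pics/{n}0.png");P=cloud(n,d);ok=d>0
    lab=ok&(P[...,2]>57)&(P[...,2]<68)&(abs(P[...,0]-450)<140)&(abs(P[...,1]-297)<110)
    k,L,S,c=cv2.connectedComponentsWithStats(lab.astype(np.uint8))
    for i in range(1,k):
        if S[i,4]>150:print(n,'jaw',S[i,4],cv2.minAreaRect(P[L==i][:,:2].astype(np.float32)),P[L==i][:,2].mean())
    m=ok&(P[...,2]>40)&(P[...,0]>625)&(P[...,0]<690)&(abs(P[...,1]-15)<120)
    for nm,mm in(('silver',m&(p.min(-1)>90)),('all',m),('block',m&(P[...,2]>56.5))):
        print(n,nm,mm.sum(),cv2.minAreaRect(P[mm][:,:2].astype(np.float32)))
    a=p[105:150,255:385] if n=='top' else p[235:310,230:370]
    cv2.imwrite(f'pics/valve_{n}.png',cv2.resize(a,None,fx=5,fy=5,interpolation=cv2.INTER_CUBIC))
E
```

```text
top jaw 1031 ((512.9795532226562, 310.8746032714844), (42.38898468017578, 100.90251159667969), 8.246182441711426) 61.56411889287729
top jaw 971 ((412.1831970214844, 295.7288818359375), (37.98995590209961, 100.10218811035156), 8.1727933883667) 61.74679753661576
top jaw 261 ((360.82720947265625, 288.721923828125), (17.82875633239746, 59.51478958129883), 8.250982284545898) 59.87539425974603
top silver 1525 ((652.0685424804688, 15.868324279785156), (39.11518478393555, 175.70669555664062), 0.45555874705314636)
top all 1617 ((652.0685424804688, 15.868324279785156), (39.11518478393555, 175.70669555664062), 0.45555874705314636)
top block 1168 ((652.29296875, 15.697120666503906), (170.03382873535156, 38.731441497802734), 89.81281280517578)
scene jaw 186 ((362.8927001953125, 288.0240173339844), (20.306562423706055, 59.351593017578125), 8.421177864074707) 59.56307635035432
scene jaw 784 ((415.1394958496094, 295.05914306640625), (39.05836868286133, 100.34632873535156), 7.735608100891113) 61.62613697607124
scene jaw 1077 ((515.145751953125, 309.6105041503906), (43.64546585083008, 100.25969696044922), 7.867221355438232) 61.36622643295297
scene silver 1777 ((654.9786987304688, 14.697700500488281), (39.3203010559082, 172.11448669433594), 0.5252083539962769)
scene all 1969 ((654.9696655273438, 15.682403564453125), (39.3203010559082, 174.08396911621094), 0.5252083539962769)
scene block 1350 ((654.8345336914062, 15.281883239746094), (38.6751594543457, 171.02769470214844), 0.08296284824609756)
```

View pics/valve_top.png

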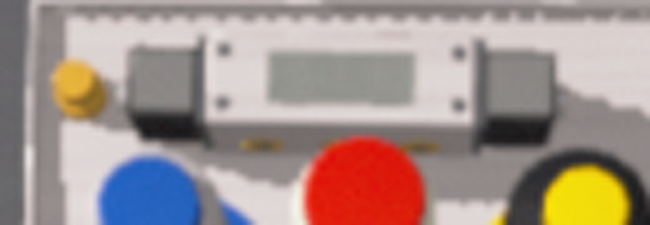

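View pics/valve_scene.png

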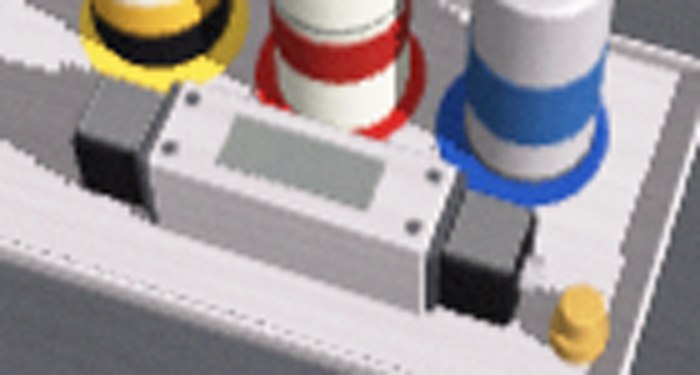

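```bash
cat >> h.py <<'E'
def go(x,y,z,hd):
    s=ctrl.observe();M=R.from_quat(np.roll(s['tool_rot'],-1)).as_matrix()
    D=M.T@(np.array([x,y,z])-s['position'])/10
    c,n=np.cos(hd),np.sin(hd)
    Mt=np.array([[c,0,-n],[n,0,c],[0,-1,0]])
    rv=R.from_matrix(M.T@Mt).as_rotvec()
    print('t',round(s['time_s'],2),'shift cm',D.round(2),'turn',rv.round(3),'pos',s['position'].round(1),'F',s['force'].round(1),'open',round(s['opening'],3))
E
python3 -c "
from h import *
go(581.4,-77.5,215,0)"
```

```text
t 1.15 shift cm [-48.32   2.43 -56.91] turn [-0.     1.194  0.   ] pos [230.  581.2 239.3] F [-0.5  0.6  0.6] open 0.997
```

Request:
move_arm:
  motion:
    - [-1.4, 0.1, -1.7, 0, 0.03, 0]
    - [-4.8, 0.2, -5.7, 0, 0.12, 0]
    - [-8.7, 0.4, -10.2, 0, 0.21, 0]
    - [-12.6, 0.6, -14.8, 0, 0.31, 0]
    - [-16.4, 0.8, -19.4, 0, 0.41, 0]
    - [-20.3, 1.0, -23.9, 0, 0.5, 0]
    - [-24.2, 1.2, -28.5, 0, 0.6, 0]
    - [-28, 1.4, -33, 0, 0.69, 0]
  grip: 100
  newtons: 50

```text
time_s: 2.15
position: [434.1, 196.7, 225.4]
tool_rot: [-0.685, 0.685, 0.175, -0.175]
force: [0.4, 0.7, 0.7]
opening: 1.0
```

```bash
python3 -c "
from h import *
go(581.4,-77.5,215,0)"
```

```text
t 2.15 shift cm [ -0.2    1.05 -31.13] turn [0.    0.499 0.001] pos [434.1 196.7 225.4] F [0.4 0.7 0.7] open 1.0
```

Request:
move_arm:
  motion:
    - [0, 0.2, -5.5, 0, 0.1, 0]
    - [0, 0.4, -11.3, 0, 0.2, 0]
    - [-0.1, 0.6, -17, 0, 0.29, 0]
    - [-0.1, 0.8, -22.5, 0, 0.38, 0]
    - [-0.2, 0.9, -27, 0, 0.45, 0]
    - [-0.2, 1.0, -30, 0, 0.49, 0]
    - [-0.2, 1.0, -31.1, 0, 0.499, 0]
    - [-0.2, 1.0, -31.1, 0, 0.499, 0]

```text
time_s: 3.15
position: [581.7, -74.2, 215.2]
tool_rot: [0.707, -0.707, -0.001, 0.002]
force: [-0.2, 0.7, 0.2]
opening: 1.002
```

```bash
python3 - <<'E'
from h import *
go(581.4,-77.5,102,0)
p,d=ctrl.capture("wrist");cv2.imwrite("pics/w1.png",p)
P=cloud("wrist",d)
for q,y,r in(("oil",-77,29),("spray",4,27),("tin",82,26)):
    m2=(d>0)&(P[...,2]>140)&(P[...,2]<165)&(np.hypot(P[...,0]-582,P[...,1]-y)<25);b=P[m2]
    if len(b)>20: print(q,len(b),cv2.minAreaRect(b[:,:2].astype(np.float32)),b[:,2].max())
E
```

```text
t 3.15 shift cm [-0.02 11.32 -0.34] turn [-0.     0.004 -0.   ] pos [581.7 -74.2 215.2] F [-0.2  0.7  0.2] open 1.002
oil 1450 ((582.826904296875, -76.50376892089844), (29.120258331298828, 28.89915657043457), 45.358001708984375) 156.3272243883084
spray 4205 ((584.794921875, 4.06049919128418), (44.152156829833984, 45.438743591308594), 11.845218658447266) 155.43882960556599
tin 27 ((580.126220703125, 64.33733367919922), (0.9547842144966125, 10.156383514404297), 89.46832275390625) 144.0351754544896
```

View pics/w1.png

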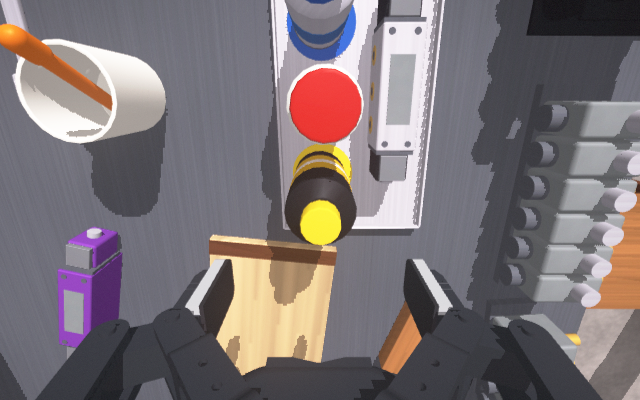

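```bash
python3 -c "
from h import *
go(582,-77.2,102,0)"
```

```text
t 3.2 shift cm [ 0.05 11.33 -0.38] turn [-0.     0.005 -0.   ] pos [581.5 -73.5 215.3] F [0.3 0.1 1. ] open 1.004
```

Request:
move_arm:
  motion:
    - [0, 1.5, -0.1, 0, 0, 0]
    - [0, 4, -0.2, 0, 0.005, 0]
    - [0, 6.5, -0.3, 0, 0.005, 0]
    - [0, 8.5, -0.35, 0, 0.005, 0]
    - [0, 10, -0.35, 0, 0.005, 0]
    - [0, 11, -0.35, 0, 0.005, 0]
    - [0, 11.3, -0.35, 0, 0.005, 0]
    - [0, 11.3, -0.35, 0, 0.005, 0]

```text
time_s: 4.2
position: [582.4, -77.4, 102.5]
tool_rot: [-0.707, 0.707, 0.0, 0.0]
force: [0.9, -0.2, 0.7]
opening: 1.0
```

```bash
python3 -c "
from h import *
go(582,-77.2,102,0)"
```

```text
t 4.2 shift cm [-0.04  0.05  0.02] turn [0. 0. 0.] pos [582.4 -77.4 102.5] F [ 0.9 -0.2  0.7] open 1.0
```

Request:
move_arm:
  motion:
    - [0, 0, 0, 0, 0, 0]
    - [0, 0, 0, 0, 0, 0]
    - [0, 0, 0, 0, 0, 0]
    - [0, 0, 0, 0, 0, 0]
    - [0, 0, 0, 0, 0, 0]
    - [0, 0, 0, 0, 0, 0]
    - [0, 0, 0, 0, 0, 0]
    - [0, 0, 0, 0, 0, 0]
  grip: 0
  newtons: 50

```text
time_s: 5.2
position: [582.5, -77.5, 103.2]
tool_rot: [-0.707, 0.707, 0.0, 0.0]
force: [0.3, -0.2, 5.5]
opening: 0.66
```

```bash
python3 - <<'E'
from h import *
# board targets
c=np.array([510.5,-295.2]);a=np.deg2rad(84.45);u=np.array([np.cos(a),np.sin(a)])
for k in(-80,0,80):print(c+k*u)
go(502.7,-374.8,152,0)
E
```

```text
[ 502.76285096 -374.82497425]
[ 510.5 -295.2]
[ 518.23714904 -215.57502575]
t 5.2 shift cm [ -7.98  -4.89 -29.73] turn [ 0.    -0.     0.001] pos [582.5 -77.5 103.2] F [ 0.3 -0.2  5.5] open 0.66
```

Request:
move_arm:
  motion:
    - [0, -0.7, 0, 0, 0, 0]
    - [0, -2, 0, 0, 0, 0]
    - [0, -3.5, 0, 0, 0, 0]
    - [-0.2, -4.5, -0.8, 0, 0, 0]
    - [-0.7, -5, -2.5, 0, 0, 0]
    - [-1.4, -5, -5.3, 0, 0, 0]
    - [-2.4, -5, -9, 0, 0, 0]
    - [-3.5, -5, -13, 0, 0, 0]

```text
time_s: 6.2
position: [546.3, -209.3, 152.2]
tool_rot: [0.707, -0.707, 0.0, 0.0]
force: [-0.2, -1.0, -3.9]
opening: 0.667
```

```bash
python3 -c "
from h import *
go(502.7,-374.8,111,0)"
```

```text
t 6.2 shift cm [ -4.36   4.12 -16.55] turn [-0. -0. -0.] pos [ 546.3 -209.3  152.2] F [-0.2 -1.  -3.9] open 0.667
```

Request:
move_arm:
  motion:
    - [-1.1, 0, -4, 0, 0, 0]
    - [-2.2, 0, -8, 0, 0, 0]
    - [-3.2, 0, -11.8, 0, 0, 0]
    - [-4, 0.2, -14.8, 0, 0, 0]
    - [-4.4, 0.9, -16.4, 0, 0, 0]
    - [-4.4, 2, -16.7, 0, 0, 0]
    - [-4.4, 3, -16.7, 0, 0, 0]
    - [-4.4, 3.5, -16.7, 0, 0, 0]

```text
time_s: 7.2
position: [503.4, -373.2, 116.2]
tool_rot: [0.708, -0.707, -0.0, 0.001]
force: [-0.0, -0.1, -3.7]
opening: 0.662
```

```bash
python3 -c "
from h import *
go(502.7,-374.8,110.7,0)"
```

```text
t 7.2 shift cm [-0.07  0.55 -0.16] turn [-0.001  0.001 -0.001] pos [ 503.4 -373.2  116.2] F [-0.  -0.1 -3.7] open 0.662
```

Request:
move_arm:
  motion:
    - [0, 0.15, 0, 0, 0, 0]
    - [0, 0.3, 0, 0, 0, 0]
    - [0, 0.42, 0, 0, 0, 0]
    - [0, 0.5, 0, 0, 0, 0]
    - [0, 0.55, 0, 0, 0, 0]
    - [0, 0.57, 0, 0, 0, 0]
    - [0, 0.57, 0, 0, 0, 0]
    - [0, 0.57, 0, 0, 0, 0]

```text
time_s: 8.2
position: [503.2, -374.4, 111.6]
tool_rot: [0.707, -0.707, -0.0, -0.0]
force: [0.0, 0.7, -4.0]
opening: 0.664
```

```bash
python3 -c "
from h import *
go(502.7,-374.8,110.3,0)"
```

```text
t 8.2 shift cm [-0.05  0.13 -0.04] turn [-0. -0.  0.] pos [ 503.2 -374.4  111.6] F [ 0.   0.7 -4. ] open 0.664
```

Request:
move_arm:
  motion:
    - [0, 0.03, 0, 0, 0, 0]
    - [0, 0.06, 0, 0, 0, 0]
    - [0, 0.09, 0, 0, 0, 0]
    - [0, 0.12, 0, 0, 0, 0]
    - [0, 0.15, 0, 0, 0, 0]
    - [0, 0.17, 0, 0, 0, 0]
    - [0, 0.17, 0, 0, 0, 0]
    - [0, 0.17, 0, 0, 0, 0]

```text
time_s: 9.2
position: [503.3, -374.5, 110.2]
tool_rot: [-0.707, 0.707, 0.0, 0.0]
force: [-1.7, 1.1, 4.6]
opening: 0.659
```

Request:
move_arm:
  motion:
    - [0, 0, 0, 0, 0, 0]
    - [0, 0, 0, 0, 0, 0]
    - [0, 0, 0, 0, 0, 0]
    - [0, 0, 0, 0, 0, 0]
    - [0, -1, 0, 0, 0, 0]
    - [0, -3, 0, 0, 0, 0]
    - [0, -6, 0, 0, 0, 0]
    - [0, -9, 0, 0, 0, 0]
  grip: 100

```text
time_s: 10.2
position: [503.2, -374.4, 201.4]
tool_rot: [-0.707, 0.707, 0.0, 0.0]
force: [0.1, -0.2, 0.4]
opening: 1.0
```

```bash
python3 - <<'E'
from h import *
go(584,4,200,0)
p,d=ctrl.capture("scene");cv2.imwrite("pics/s1.png",p)
E
```

```text
t 10.2 shift cm [ 8.08  0.14 37.84] turn [ 0. -0.  0.] pos [ 503.2 -374.4  201.4] F [ 0.1 -0.2  0.4] open 1.0
```

View pics/s1.png

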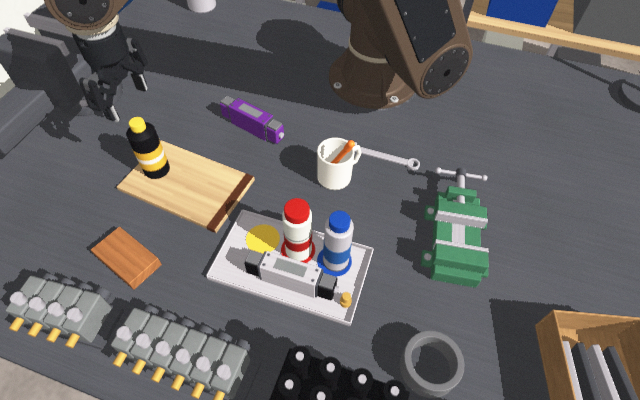

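Request:
move_arm:
  motion:
    - [0.5, 0, 2.5, 0, 0, 0]
    - [1.7, 0, 8, 0, 0, 0]
    - [2.9, 0, 13.8, 0, 0, 0]
    - [4.2, 0, 19.6, 0, 0, 0]
    - [5.4, 0, 25.4, 0, 0, 0]
    - [6.6, 0, 31, 0, 0, 0]
    - [7.7, 0, 35.8, 0, 0, 0]
    - [8.1, 0, 37.8, 0, 0, 0]

```text
time_s: 11.25
position: [583.7, 6.9, 199.5]
tool_rot: [0.707, -0.707, -0.001, 0.001]
force: [-0.3, -0.2, -0.5]
opening: 1.002
```

```bash
python3 - <<'E'
from h import *
p,d=ctrl.capture("wrist");
go(584.4,4,102,0)
P=cloud("wrist",d)
m=(d>0)&(P[...,2]>140)&(P[...,2]<165)&(np.hypot(P[...,0]-582,P[...,1]-4)<35);b=P[m]
print(len(b),cv2.minAreaRect(b[:,:2].astype(np.float32)),b[:,2].max())
E
```

```text
t 11.3 shift cm [ 0.05  9.75 -0.37] turn [-0.001  0.003 -0.001] pos [584.    7.7 199.5] F [-0.7  0.5  0.6] open 1.003
3595 ((585.5728759765625, 5.014015197753906), (45.20615005493164, 44.367584228515625), 86.86531829833984) 154.99018682257284
```

Request:
move_arm:
  motion:
    - [0, 0.5, 0, 0, 0, 0]
    - [0, 2, 0, 0, 0, 0]
    - [0, 4, 0, 0, 0, 0]
    - [0, 6, 0, 0, 0, 0]
    - [0, 7.7, 0, 0, 0, 0]
    - [0, 8.7, 0, 0, 0, 0]
    - [0, 9, 0, 0, 0, 0]
    - [0, 9, 0, 0, 0, 0]

```text
time_s: 12.3
position: [584.4, 3.5, 110.0]
tool_rot: [0.707, -0.707, -0.0, -0.0]
force: [-0.3, -1.3, -0.5]
opening: 1.004
```

```bash
python3 - <<'E'
from h import *
go(585,4,102.5,0)
E
```

```text
t 12.3 shift cm [0.06 0.75 0.05] turn [-0. -0.  0.] pos [584.4   3.5 110. ] F [-0.3 -1.3 -0.5] open 1.004
```

Request:
move_arm:
  motion:
    - [0.02, 0.3, 0, 0, 0, 0]
    - [0.05, 0.6, 0.05, 0, 0, 0]
    - [0.05, 0.75, 0.05, 0, 0, 0]
    - [0.05, 0.75, 0.05, 0, 0, 0]
    - [0.05, 0.75, 0.05, 0, 0, 0]
    - [0.05, 0.75, 0.05, 0, 0, 0]
    - [0.05, 0.75, 0.05, 0, 0, 0]
    - [0.05, 0.75, 0.05, 0, 0, 0]

```text
time_s: 13.3
position: [584.7, 4.1, 102.4]
tool_rot: [0.707, -0.707, -0.0, -0.0]
force: [0.1, -0.4, -0.2]
opening: 0.999
```

Request:
move_arm:
  motion:
    - [0, 0, 0, 0, 0, 0]
    - [0, 0, 0, 0, 0, 0]
    - [0, 0, 0, 0, 0, 0]
    - [0, 0, 0, 0, 0, 0]
    - [0, 0, 0, 0, 0, 0]
    - [0, 0, 0, 0, 0, 0]
    - [0, 0, 0, 0, 0, 0]
    - [0, 0, 0, 0, 0, 0]
  grip: 0

```text
time_s: 14.3
position: [584.9, 4.1, 102.8]
tool_rot: [0.707, -0.707, -0.0, -0.0]
force: [-0.4, -0.3, 5.3]
opening: 0.617
```

```bash
python3 - <<'E'
from h import *
go(510.5,-295.2,152,0)
E
```

```text
t 14.3 shift cm [ -7.43  -4.93 -29.93] turn [-0.    -0.     0.001] pos [584.9   4.1 102.8] F [-0.4 -0.3  5.3] open 0.617
```

Request:
move_arm:
  motion:
    - [0, -0.7, 0, 0, 0, 0]
    - [0, -2, 0, 0, 0, 0]
    - [0, -3.5, 0, 0, 0, 0]
    - [-0.2, -4.5, -0.8, 0, 0, 0]
    - [-0.7, -5, -2.5, 0, 0, 0]
    - [-1.3, -5, -5.3, 0, 0, 0]
    - [-2.2, -5, -9, 0, 0, 0]
    - [-3.2, -5, -13, 0, 0, 0]

```text
time_s: 15.3
position: [551.8, -127.8, 152.4]
tool_rot: [0.707, -0.707, 0.0, 0.0]
force: [0.6, -0.9, -2.9]
opening: 0.62
```

Request:
move_arm:
  motion:
    - [-1.1, 0, -4.2, 0, 0, 0]
    - [-2.1, 0, -8.4, 0, 0, 0]
    - [-3.1, 0, -12.2, 0, 0, 0]
    - [-3.9, 0.2, -15.2, 0, 0, 0]
    - [-4.2, 0.9, -16.7, 0, 0, 0]
    - [-4.2, 2, -16.9, 0, 0, 0]
    - [-4.2, 3, -16.9, 0, 0, 0]
    - [-4.2, 3.6, -16.9, 0, 0, 0]

```text
time_s: 16.3
position: [510.8, -293.8, 115.4]
tool_rot: [0.707, -0.707, -0.0, 0.001]
force: [0.5, 0.1, -2.5]
opening: 0.621
```

Request:
move_arm:
  motion:
    - [0, 0.15, 0, 0, 0, 0]
    - [0, 0.3, 0, 0, 0, 0]
    - [0, 0.4, 0, 0, 0, 0]
    - [0, 0.48, 0, 0, 0, 0]
    - [0, 0.55, 0, 0, 0, 0]
    - [0, 0.6, 0, 0, 0, 0]
    - [0, 0.65, 0, 0, 0, 0]
    - [0, 0.68, 0, 0, 0, 0]

```text
time_s: 17.3
position: [510.8, -295.0, 109.8]
tool_rot: [-0.707, 0.707, 0.0, 0.0]
force: [-0.3, -0.1, 1.6]
opening: 0.622
```

Request:
move_arm:
  motion:
    - [0, 0, 0, 0, 0, 0]
    - [0, 0, 0, 0, 0, 0]
    - [0, 0, 0, 0, 0, 0]
    - [0, 0, 0, 0, 0, 0]
    - [0, -1, 0, 0, 0, 0]
    - [0, -3, 0, 0, 0, 0]
    - [0, -6, 0, 0, 0, 0]
    - [0, -9, 0, 0, 0, 0]
  grip: 100

```text
time_s: 18.3
position: [510.7, -294.9, 201.1]
tool_rot: [-0.707, 0.707, 0.0, 0.0]
force: [0.5, -0.5, -0.0]
opening: 1.002
```

```bash
python3 - <<'E'
from h import *
go(580.6,82.5,200,0)
E
```

```text
t 18.3 shift cm [ 6.99  0.11 37.74] turn [ 0. -0.  0.] pos [ 510.7 -294.9  201.1] F [ 0.5 -0.5 -0. ] open 1.002
```

Request:
move_arm:
  motion:
    - [0.5, 0, 2.5, 0, 0, 0]
    - [1.5, 0, 8, 0, 0, 0]
    - [2.6, 0, 13.8, 0, 0, 0]
    - [3.7, 0, 19.6, 0, 0, 0]
    - [4.7, 0, 25.4, 0, 0, 0]
    - [5.8, 0, 31, 0, 0, 0]
    - [6.7, 0, 35.8, 0, 0, 0]
    - [7, 0, 37.7, 0, 0, 0]

```text
time_s: 19.3
position: [580.9, 84.5, 200.2]
tool_rot: [0.707, -0.707, -0.001, 0.001]
force: [0.3, -0.7, -0.7]
opening: 0.999
```

Request:
move_arm:
  motion:
    - [0, 0.5, 0, 0, 0, 0]
    - [0, 2, 0, 0, 0, 0]
    - [0, 4, 0, 0, 0, 0]
    - [0, 6, 0, 0, 0, 0]
    - [0, 7.8, 0, 0, 0, 0]
    - [0, 9, 0, 0, 0, 0]
    - [0, 9.6, 0, 0, 0, 0]
    - [0, 9.8, 0, 0, 0, 0]

```text
time_s: 20.3
position: [580.8, 81.8, 101.4]
tool_rot: [0.707, -0.707, 0.0, -0.0]
force: [-1.0, 1.0, 0.9]
opening: 1.005
```

Request:
move_arm:
  motion:
    - [0, 0, 0, 0, 0, 0]
    - [0, 0, 0, 0, 0, 0]
    - [0, 0, 0, 0, 0, 0]
    - [0, 0, 0, 0, 0, 0]
    - [0, 0, 0, 0, 0, 0]
    - [0, 0, 0, 0, 0, 0]
    - [0, 0, 0, 0, 0, 0]
    - [0, 0, 0, 0, 0, 0]
  grip: 0

```text
time_s: 21.3
position: [581.1, 82.1, 102.3]
tool_rot: [0.707, -0.707, -0.0, -0.0]
force: [-0.2, -1.0, 5.9]
opening: 0.595
```

```bash
python3 - <<'E'
from h import *
go(518.2,-215.6,152,0)
E
```

```text
t 21.3 shift cm [ -6.28  -4.98 -29.77] turn [-0.     0.     0.001] pos [581.1  82.1 102.3] F [-0.2 -1.   5.9] open 0.595
```

Request:
move_arm:
  motion:
    - [0, -0.7, 0, 0, 0, 0]
    - [0, -2, 0, 0, 0, 0]
    - [0, -3.5, 0, 0, 0, 0]
    - [-0.2, -4.5, -0.8, 0, 0, 0]
    - [-0.7, -5, -2.5, 0, 0, 0]
    - [-1.2, -5, -5.3, 0, 0, 0]
    - [-2.0, -5, -9, 0, 0, 0]
    - [-2.8, -5, -13, 0, 0, 0]

```text
time_s: 22.3
position: [551.8, -49.8, 151.6]
tool_rot: [0.707, -0.707, 0.0, 0.0]
force: [0.9, 0.7, -3.5]
opening: 0.596
```

Request:
move_arm:
  motion:
    - [-0.9, 0, -4.2, 0, 0, 0]
    - [-1.7, 0, -8.4, 0, 0, 0]
    - [-2.5, 0, -12.1, 0, 0, 0]
    - [-3.2, 0.2, -15, 0, 0, 0]
    - [-3.5, 0.9, -16.5, 0, 0, 0]
    - [-3.5, 2, -16.8, 0, 0, 0]
    - [-3.5, 3, -16.8, 0, 0, 0]
    - [-3.5, 3.6, -16.8, 0, 0, 0]

```text
time_s: 23.3
position: [517.7, -214.9, 114.5]
tool_rot: [0.707, -0.707, -0.0, 0.001]
force: [0.5, 0.1, -4.5]
opening: 0.595
```

Request:
move_arm:
  motion:
    - [0, 0.15, 0, 0, 0, 0]
    - [0, 0.3, 0, 0, 0, 0]
    - [0, 0.4, 0, 0, 0, 0]
    - [0, 0.48, 0, 0, 0, 0]
    - [0, 0.55, 0, 0, 0, 0]
    - [0, 0.6, 0, 0, 0, 0]
    - [0, 0.65, 0, 0, 0, 0]
    - [0, 0.68, 0, 0, 0, 0]

```text
time_s: 24.3
position: [517.8, -215.9, 109.3]
tool_rot: [-0.707, 0.707, 0.0, 0.0]
force: [-1.7, 0.5, 8.0]
opening: 0.596
```

```bash
python3 - <<'E'
from h import *
go(518.2,-215.6,109.3,0)
E
```

```text
t 24.3 shift cm [0.04 0.   0.03] turn [0. 0. 0.] pos [ 517.8 -215.9  109.3] F [-1.7  0.5  8. ] open 0.596
```

State unchanged; release and rise.

Request:
move_arm:
  motion:
    - [0, 0, 0, 0, 0, 0]
    - [0, 0, 0, 0, 0, 0]
    - [0, 0, 0, 0, 0, 0]
    - [0, 0, 0, 0, 0, 0]
    - [0, -1, 0, 0, 0, 0]
    - [0, -3, 0, 0, 0, 0]
    - [0, -6, 0, 0, 0, 0]
    - [0, -9, 0, 0, 0, 0]
  grip: 100

```text
time_s: 25.3
position: [517.7, -215.9, 200.3]
tool_rot: [-0.707, 0.707, 0.0, 0.0]
force: [0.1, 0.1, -0.2]
opening: 0.999
```

```bash
python3 - <<'E'
from h import *
go(653.8,15.5,180,0)
for n in("top","scene"):
    p,d=ctrl.capture(n);cv2.imwrite(f"pics/{n}2.png",p);np.save(f"pics/{n}2.npy",d)
    P=cloud(n,d);ok=d>0;hsv=cv2.cvtColor(p,cv2.COLOR_BGR2HSV)
    reg=ok&(abs(P[...,0]-585)<60)&(abs(P[...,1]-5)<140)&(P[...,2]<25)
    z=P[reg][:,2]
    for q,lo,hi in(("red",(0,120,60),(8,255,255)),("yellow",(22,120,60),(35,255,255)),("blue",(100,120,60),(125,255,255))):
        m=(cv2.inRange(hsv,lo,hi)>0)&reg
        if m.sum()<30: print(n,q,m.sum());continue
        k,L,S,c=cv2.connectedComponentsWithStats(m.astype(np.uint8));i=1+S[1:,4].argmax()
        pts=P[L==i];print(n,q,len(pts),[np.round(v,1) for v in cv2.minEnclosingCircle(pts[:,:2].astype(np.float32))],pts.mean(0).round(1))
    m=ok&(P[...,2]>56.5)&(P[...,2]<66)&(P[...,0]>620)&(P[...,0]<690)&(abs(P[...,1]-15)<120)
    print(n,'valve',m.sum(),cv2.minAreaRect(P[m][:,:2].astype(np.float32)))
E
```

```text
t 25.3 shift cm [13.61  2.04 23.14] turn [0. 0. 0.] pos [ 517.7 -215.9  200.3] F [ 0.1  0.1 -0.2] open 0.999
top red 799 [array([581.1,   1.7]), np.float64(34.5)] [581.1   1.9   4.7]
top yellow 807 [array([582.8, -76.1]), np.float64(34.9)] [582.4 -76.    4.7]
top blue 763 [array([580.4,  80. ]), np.float64(34.0)] [579.9  80.    4.8]
top valve 1173 ((652.0957641601562, 15.729911804199219), (38.707332611083984, 169.68899536132812), 0.3933134078979492)
scene red 698 [array([584.3,   1.9]), np.float64(35.0)] [582.    2.2   4.7]
scene yellow 718 [array([586.4, -75.7]), np.float64(35.0)] [585.8 -76.2   4.8]
scene blue 797 [array([584.6,  80.4]), np.float64(35.6)] [583.7  79.9   4.8]
scene valve 1338 ((654.57080078125, 15.433738708496094), (39.60526657104492, 170.7010498046875), 0.42568325996398926)
```

View pics/top2.png

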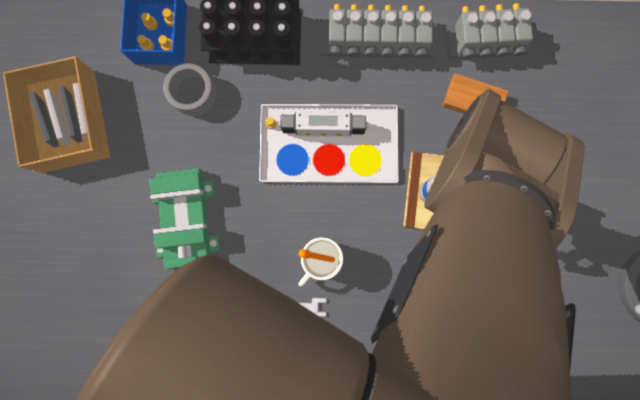

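View pics/scene2.png

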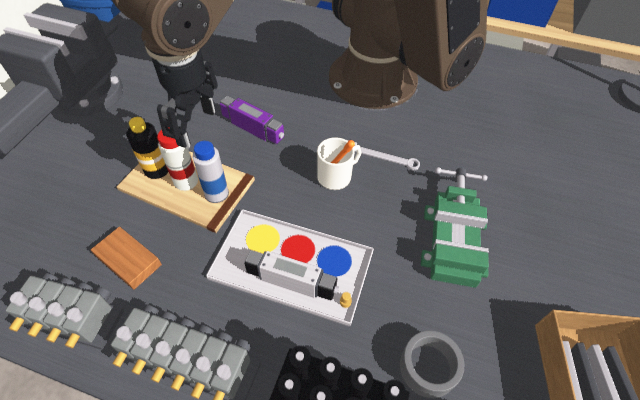

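Request:
move_arm:
  motion:
    - [0.9, 0.1, 1.5, 0, 0, 0]
    - [2.9, 0.4, 5, 0, 0, 0]
    - [5.3, 0.8, 9, 0, 0, 0]
    - [7.7, 1.2, 13, 0, 0, 0]
    - [10, 1.5, 17, 0, 0, 0]
    - [12, 1.8, 20.3, 0, 0, 0]
    - [13.2, 2, 22.4, 0, 0, 0]
    - [13.6, 2, 23.1, 0, -0.007, 0]

```text
time_s: 26.4
position: [653.8, 16.5, 177.8]
tool_rot: [0.707, -0.707, -0.003, 0.004]
force: [-0.4, 0.0, -0.4]
opening: 1.003
```

Request:
move_arm:
  motion:
    - [0, 0, 0, 0, 0, 0]
    - [0, 0.5, 0, 0, 0, 0]
    - [0, 1.5, 0, 0, 0, 0]
    - [0, 2.5, 0, 0, 0, 0]
    - [0, 3.5, 0, 0, 0, 0]
    - [0, 4, 0, 0, 0, 0]
    - [0, 4, 0, 0, 0, 0]
    - [0, 4, 0, 0, 0, 0]

```text
time_s: 27.4
position: [653.9, 15.2, 139.1]
tool_rot: [0.707, -0.707, -0.003, 0.002]
force: [-0.4, -0.7, 0.4]
opening: 1.0
```

```bash
python3 - <<'E'
from h import *
p,d=ctrl.capture("wrist");cv2.imwrite("pics/w3.png",p)
go(653.8,15.5,43,0.007)
P=cloud("wrist",d);ok=d>0;hsv=cv2.cvtColor(p,cv2.COLOR_BGR2HSV)
m=ok&(P[...,2]>54)&(P[...,2]<66)&(P[...,0]>620)&(P[...,0]<690)&(abs(P[...,1]-15)<120)
print('valve',m.sum(),cv2.minAreaRect(P[m][:,:2].astype(np.float32)),P[m][:,2].mean())
reg=ok&(abs(P[...,0]-585)<60)&(abs(P[...,1]-5)<140)&(P[...,2]<25)
for q,lo,hi in(("red",(0,120,60),(8,255,255)),("yellow",(22,120,60),(35,255,255)),("blue",(100,120,60),(125,255,255))):
    m=(cv2.inRange(hsv,lo,hi)>0)&reg
    if m.sum()<30: print(q,m.sum());continue
    pts=P[m];print(q,len(pts),cv2.minEnclosingCircle(pts[:,:2].astype(np.float32)),pts.mean(0).round(1))
E
```

```text
t 27.45 shift cm [-0.02  9.62  0.04] turn [-0.     0.     0.001] pos [653.9  15.1 139.2] F [ 0.5 -0.6 -0.2] open 1.002
valve 9322 ((654.7440795898438, 14.454208374023438), (38.110076904296875, 172.02146911621094), 0.3770532011985779) 58.89423705357066
red 3443 ((584.617431640625, 1.9714685678482056), 35.06460952758789) [ 5.846e+02 -1.000e-01  4.000e+00]
yellow 2680 ((585.3843994140625, -75.70738983154297), 35.585166931152344) [590.  -74.    3.9]
blue 5210 ((583.4452514648438, 79.77496337890625), 35.10177230834961) [583.5  81.3   4.1]
```

View pics/w3.png

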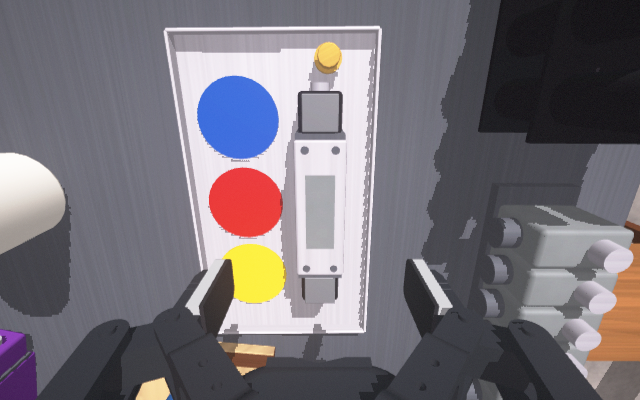

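Request:
move_arm:
  motion:
    - [0, 0.5, 0, 0, 0, 0]
    - [0, 2, 0, 0, 0, 0]
    - [0, 4, 0, 0, 0, 0]
    - [0, 6, 0, 0, 0, 0]
    - [0, 7.8, 0, 0, 0, 0]
    - [0, 9, 0, 0, 0, 0]
    - [0, 9.5, 0, 0, 0, 0]
    - [0, 9.6, 0, 0, 0, 0]

```text
time_s: 28.45
position: [653.9, 15.1, 42.8]
tool_rot: [0.707, -0.707, -0.003, 0.002]
force: [-0.7, -0.3, -0.7]
opening: 0.997
```

Request:
move_arm:
  motion:
    - [0, 0, 0, 0, 0, 0]
    - [0, 0, 0, 0, 0, 0]
    - [0, 0, 0, 0, 0, 0]
    - [0, 0, 0, 0, 0, 0]
    - [0, 0, 0, 0, 0, 0]
    - [0, 0, 0, 0, 0, 0]
    - [0, 0, 0, 0, 0, 0]
    - [0, 0, 0, 0, 0, 0]
  grip: 0
  newtons: 60

```text
time_s: 29.45
position: [654.2, 15.1, 43.5]
tool_rot: [-0.707, 0.707, 0.003, -0.002]
force: [0.9, 0.2, 5.8]
opening: 0.434
```

```bash
python3 - <<'E'
from h import *
go(463.5,302.3,180,0.143)
E
```

```text
t 29.45 shift cm [-18.85 -13.68  28.85] turn [ 0.    -0.136  0.001] pos [654.2  15.1  43.5] F [0.9 0.2 5.8] open 0.434
```

Request:
move_arm:
  motion:
    - [0, -0.4, 0, 0, 0, 0]
    - [0, -1.5, 0, 0, 0, 0]
    - [0, -3.2, 0, 0, 0, 0]
    - [0, -5.2, 0, 0, 0, 0]
    - [-0.6, -7, 1, 0, 0, 0]
    - [-2, -8.4, 3.2, 0, -0.01, 0]
    - [-4.3, -9, 6.6, 0, -0.03, 0]
    - [-6.8, -9, 10.4, 0, -0.05, 0]

```text
time_s: 30.45
position: [583.3, 120.7, 133.9]
tool_rot: [0.707, -0.707, -0.021, 0.02]
force: [0.4, 0.3, -5.7]
opening: 0.429
```

```bash
python3 - <<'E'
from h import *
go(463.5,302.3,134,0.143)
E
```

```text
t 30.45 shift cm [-1.091e+01 -1.000e-02  1.883e+01] turn [-0.    -0.085  0.001] pos [583.3 120.7 133.9] F [ 0.4  0.3 -5.7] open 0.429
```

Request:
move_arm:
  motion:
    - [-2.4, 0, 4.1, 0, -0.02, 0]
    - [-4.8, 0, 8.2, 0, -0.04, 0]
    - [-7, 0, 12, 0, -0.06, 0]
    - [-8.9, 0, 15.3, 0, -0.075, 0]
    - [-10.2, 0, 17.6, 0, -0.085, 0]
    - [-10.9, 0, 18.7, 0, -0.086, 0]
    - [-11, 0, 18.9, 0, -0.086, 0]
    - [-11, 0, 18.9, 0, -0.086, 0]

```text
time_s: 31.45
position: [464.6, 300.7, 132.9]
tool_rot: [0.705, -0.705, -0.05, 0.05]
force: [-0.2, 0.2, -5.5]
opening: 0.432
```

Request:
move_arm:
  motion:
    - [0, 0, 0, 0, 0, 0]
    - [0, 0, 0, 0, 0, 0]
    - [0, 0.3, 0, 0, 0, 0]
    - [0, 0.8, 0, 0, 0, 0]
    - [0, 1, 0, 0, 0, 0]
    - [0, 1, 0, 0, 0, 0]
    - [0, 1, 0, 0, 0, 0]
    - [0, 1, 0, 0, 0, 0]

```text
time_s: 32.45
position: [464.5, 301.1, 122.9]
tool_rot: [0.705, -0.705, -0.051, 0.05]
force: [0.5, 0.2, -5.0]
opening: 0.431
```

```bash
python3 - <<'E'
from h import *
for n in("wrist","scene","top"):
    p,d=ctrl.capture(n);cv2.imwrite(f"pics/{n}4.png",p);np.save(f"pics/{n}4.npy",d)
    go(463.5,302.3,74.5,0.143)
    P=cloud(n,d);ok=d>0
    lab=ok&(P[...,2]>56)&(P[...,2]<67)&(abs(P[...,0]-450)<140)&(abs(P[...,1]-297)<110)
    k,L,S,c=cv2.connectedComponentsWithStats(lab.astype(np.uint8))
    for i in range(1,k):
        if S[i,4]>150:print(n,'jaw',S[i,4],cv2.minAreaRect(P[L==i][:,:2].astype(np.float32)),P[L==i].mean(0))
    m=ok&(P[...,2]>130)&(P[...,2]<145)&(abs(P[...,0]-463)<60)&(abs(P[...,1]-302)<120)
    if m.sum()>30:print(n,'top of valve',m.sum(),cv2.minAreaRect(P[m][:,:2].astype(np.float32)),P[m].mean(0))
E
```

```text
t 32.5 shift cm [-0.08  4.84  0.13] turn [-0.  0.  0.] pos [464.4 301.1 122.9] F [ 0.1  0.7 -5. ] open 0.435
wrist jaw 6298 ((414.2984313964844, 296.2290954589844), (38.30305480957031, 99.22867584228516), 7.807365894317627) [412.7708494  304.82566515  60.75032978]
wrist jaw 6959 ((515.5457153320312, 310.88134765625), (42.01416015625, 98.95451354980469), 8.632824897766113) [514.71232344 319.14676708  60.75870924]
wrist jaw 1923 ((363.4065856933594, 288.7008361816406), (17.982501983642578, 59.202510833740234), 8.273592948913574) [363.81888811 290.4968556   58.60436255]
wrist top of valve 22177 ((458.0914611816406, 321.5289306640625), (62.8218879699707, 129.56729125976562), 21.16225814819336) [460.56605771 327.64621069 138.38265482]
t 32.55 shift cm [-0.08  4.84  0.13] turn [-0.  0.  0.] pos [464.4 301.1 122.9] F [-0.   0.4 -6.1] open 0.437
scene jaw 1090 ((514.4850463867188, 309.83026123046875), (44.22395324707031, 100.51011657714844), 8.18216323852539) [516.67833712 309.43550585  61.40297885]
scene top of valve 1282 ((468.5118713378906, 300.6460876464844), (56.9045295715332, 172.66790771484375), 3.28987979888916) [468.62620321 295.18291281 137.79631387]
t 32.6 shift cm [-0.08  4.84  0.13] turn [-0. -0.  0.] pos [464.4 301.1 122.9] F [-0.1  0.  -6.2] open 0.429
top jaw 714 ((515.0386352539062, 298.3075866699219), (42.56806182861328, 75.52323150634766), 7.3756232261657715) [515.75580937 294.71754144  61.46699518]
top jaw 791 ((412.7809143066406, 292.1365661621094), (37.983795166015625, 92.78839874267578), 8.153793334960938) [412.33949675 286.41765186  61.71473052]
top jaw 274 ((361.6871032714844, 288.9824523925781), (20.345308303833008, 60.63248062133789), 6.808712482452393) [361.03808834 288.32997913  59.54127854]
top top of valve 971 ((459.9615783691406, 259.4283447265625), (90.02900695800781, 62.41880416870117), 85.9939956665039) [467.32940135 261.32773356 138.62878024]
```

View pics/wrist4.png

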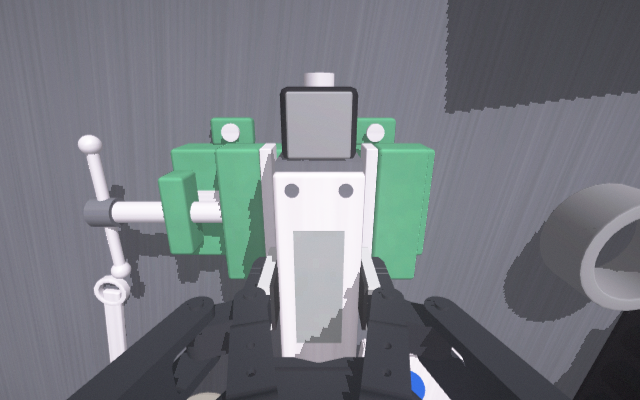

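View pics/scene4.png

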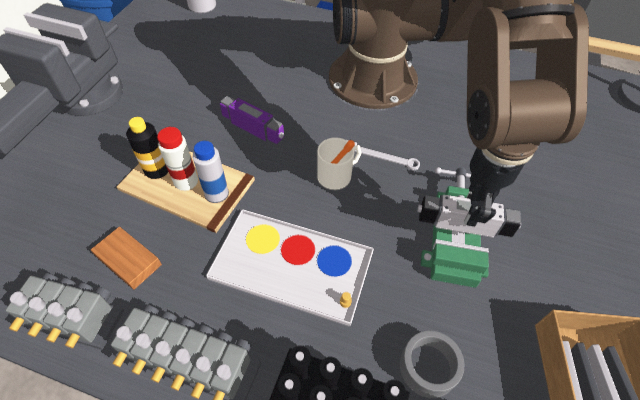

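Request:
move_arm:
  motion:
    - [0, 0.2, 0.1, 0, 0, 0]
    - [-0.03, 0.8, 0.2, 0, 0, 0]
    - [-0.03, 1.7, 0.2, 0, 0, 0]
    - [-0.03, 2.7, 0.2, 0, 0, 0]
    - [-0.03, 3.5, 0.2, 0, 0, 0]
    - [-0.03, 4.1, 0.2, 0, 0, 0]
    - [-0.03, 4.4, 0.2, 0, 0, 0]
    - [-0.03, 4.5, 0.2, 0, 0, 0]

```text
time_s: 33.6
position: [463.9, 303.0, 77.7]
tool_rot: [0.705, -0.705, -0.051, 0.05]
force: [0.1, -0.2, -5.3]
opening: 0.437
```

Request:
move_arm:
  motion:
    - [0, 0.04, 0, 0, 0, 0]
    - [0, 0.08, 0, 0, 0, 0]
    - [0, 0.12, 0, 0, 0, 0]
    - [0, 0.15, 0, 0, 0, 0]
    - [0, 0.18, 0, 0, 0, 0]
    - [0, 0.2, 0, 0, 0, 0]
    - [0, 0.22, 0, 0, 0, 0]
    - [0, 0.24, 0, 0, 0, 0]

```text
time_s: 34.6
position: [463.8, 303.0, 75.4]
tool_rot: [0.705, -0.705, -0.051, 0.051]
force: [-0.2, -0.4, -6.0]
opening: 0.433
```

Request:
move_arm:
  motion:
    - [0, 0.02, 0, 0, 0, 0]
    - [0, 0.04, 0, 0, 0, 0]
    - [0, 0.06, 0, 0, 0, 0]
    - [0, 0.08, 0, 0, 0, 0]
    - [0, 0.1, 0, 0, 0, 0]
    - [0, 0.12, 0, 0, 0, 0]
    - [0, 0.13, 0, 0, 0, 0]
    - [0, 0.13, 0, 0, 0, 0]

```text
time_s: 35.6
position: [463.9, 303.0, 74.4]
tool_rot: [0.705, -0.705, -0.051, 0.05]
force: [-2.4, -2.0, 3.9]
opening: 0.432
```

Request:
move_arm:
  motion:
    - [0, 0, 0, 0, 0, 0]
    - [0, 0, 0, 0, 0, 0]
    - [0, 0, 0, 0, 0, 0]
    - [0, 0, 0, 0, 0, 0]
    - [0, -0.5, 0, 0, 0, 0]
    - [0, -2, 0, 0, 0, 0]
    - [0, -4.5, 0, 0, 0, 0]
    - [0, -7, 0, 0, 0, 0]
  grip: 80

```text
time_s: 36.6
position: [463.9, 303.0, 145.9]
tool_rot: [0.705, -0.705, -0.051, 0.05]
force: [1.4, -0.8, -0.7]
opening: 0.797
```

Request:
move_arm:
  motion:
    - [0, -2, 0, 0, 0, 0]
    - [0, -4, 0, 0, 0, 0]
    - [0, -5.5, 0, 0, 0, 0]
    - [0, -6, 0, 0, 0, 0]
    - [0, -6, 0, 0, 0, 0]
    - [0, -6, 0, 0, 0, 0]
    - [0, -6, 0, 0, 0, 0]
    - [0, -6, 0, 0, 0, 0]
  grip: 100

```text
time_s: 37.6
position: [463.8, 303.0, 203.8]
tool_rot: [-0.705, 0.705, 0.05, -0.051]
force: [0.0, 0.0, 0.0]
opening: 0.995
```

```bash
python3 - <<'E'
from h import *
for n in("wrist","scene"):
    p,d=ctrl.capture(n);cv2.imwrite(f"pics/{n}5.png",p);np.save(f"pics/{n}5.npy",d)
    go(518,-215.6,200,0)
    P=cloud(n,d);ok=d>0
    V=ok&(abs(P[...,0]-450)<140)&(abs(P[...,1]-297)<130)
    for lo,hi in((56,67),(84,99)):
        lab=V&(P[...,2]>lo)&(P[...,2]<hi)
        k,L,S,c=cv2.connectedComponentsWithStats(lab.astype(np.uint8))
        for i in range(1,k):
            if S[i,4]>250:print(n,lo,S[i,4],cv2.minAreaRect(P[L==i][:,:2].astype(np.float32)),P[L==i].mean(0))
    m=V&(P[...,2]>86)&(P[...,2]<99);A=np.c_[P[m][:,:2],np.ones(m.sum())];print('plane',np.linalg.lstsq(A,P[m][:,2],rcond=None)[0])
E
```

```text
t 37.65 shift cm [ -2.03   0.39 -52.1 ] turn [ 0.     0.143 -0.   ] pos [463.8 303.  203.8] F [ 0.7  0.3 -0.3] open 1.0
wrist 56 3895 ((414.5325622558594, 296.09295654296875), (38.42013168334961, 99.32654571533203), 7.95696496963501) [414.65726628 299.25235531  60.81585989]
wrist 56 4320 ((515.3533935546875, 310.5072021484375), (42.23970031738281, 99.13636779785156), 8.153094291687012) [514.2728304  313.64982333  60.8260243 ]
wrist 56 1065 ((363.5417785644531, 289.0762634277344), (18.115955352783203, 58.99443817138672), 7.214247226715088) [363.71174369 290.1772295   58.71197563]
wrist 84 1102 ((453.71826171875, 375.05560302734375), (25.96795654296875, 25.61110496520996), 7.809473991394043) [453.56367788 375.29409555  86.51599374]
wrist 84 6223 ((465.90313720703125, 289.5962829589844), (38.053489685058594, 144.9051971435547), 8.178277969360352) [464.40566588 300.37416906  90.4892179 ]
plane [ 1.99636626e-03 -6.17083066e-03  9.11425526e+01]
t 37.7 shift cm [ -2.03   0.39 -52.1 ] turn [ 0.     0.143 -0.   ] pos [463.8 303.  203.9] F [ 0.2  0.3 -0.4] open 1.0
scene 56 521 ((409.47125244140625, 293.7532958984375), (28.23902130126953, 98.68687438964844), 7.549025058746338) [409.95685759 293.42470733  61.76549327]
scene 56 321 ((478.9252014160156, 299.9183349609375), (21.60680389404297, 181.62850952148438), 1.774048924446106) [480.98446203 297.43036931  61.81596483]
scene 56 1087 ((515.0034790039062, 309.9173278808594), (45.27251434326172, 100.43159484863281), 9.155540466308594) [516.65390106 309.45143024  61.43156656]
scene 84 1450 ((463.4976806640625, 302.64996337890625), (40.856624603271484, 172.33169555664062), 7.770063400268555) [465.80281731 302.6207955   90.28686197]
plane [-2.02610265e-02 -3.76233164e-03  1.01194230e+02]
```

View pics/wrist5.png

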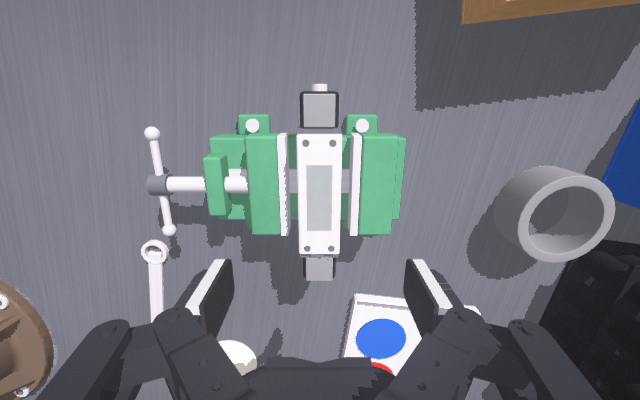

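View pics/scene5.png

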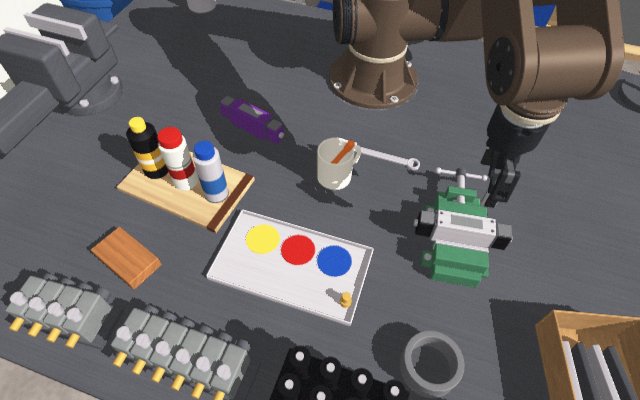

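Request:
move_arm:
  motion:
    - [-0.1, 0, -1.7, 0, 0.01, 0]
    - [-0.2, 0.1, -5.5, 0, 0.02, 0]
    - [-0.5, 0.1, -11, 0, 0.04, 0]
    - [-0.7, 0.1, -16.8, 0, 0.06, 0]
    - [-0.9, 0.1, -22.6, 0, 0.08, 0]
    - [-1.1, 0.2, -28.4, 0, 0.1, 0]
    - [-1.3, 0.2, -34, 0, 0.12, 0]
    - [-1.5, 0.3, -39, 0, 0.13, 0]

```text
time_s: 38.7
position: [504.0, -88.0, 201.2]
tool_rot: [-0.707, 0.707, 0.004, -0.004]
force: [0.4, 0.7, -0.8]
opening: 1.001
```

```bash
python3 - <<'E'
from h import *
go(517.8,-215.9,200,0)
E
```

```text
t 38.7 shift cm [  1.24   0.13 -12.81] turn [0.    0.011 0.   ] pos [504.  -88.  201.2] F [ 0.4  0.7 -0.8] open 1.001
```

Request:
move_arm:
  motion:
    - [0.4, 0, -4.3, 0, 0.005, 0]
    - [0.7, 0, -8, 0, 0.01, 0]
    - [1, 0, -10.8, 0, 0.013, 0]
    - [1.15, 0, -12.5, 0, 0.013, 0]
    - [1.15, 0, -13, 0, 0.013, 0]
    - [1.15, 0, -13.1, 0, 0.013, 0]
    - [1.15, 0, -13.1, 0, 0.013, 0]
    - [1.15, 0, -13.1, 0, 0.013, 0]

```text
time_s: 39.7
position: [517.8, -215.4, 201.2]
tool_rot: [0.707, -0.707, -0.0, 0.0]
force: [0.8, 0.0, 0.2]
opening: 0.999
```

```bash
python3 - <<'E'
from h import *
p,d=ctrl.capture("wrist");cv2.imwrite("pics/w6.png",p)
go(517.8,-215.9,109.3,0)
P=cloud("wrist",d)
for x,y in((518,-216),(511,-295),(503,-375)):
    m=(d>0)&(P[...,2]>147)&(P[...,2]<170)&(np.hypot(P[...,0]-x,P[...,1]-y)<35);b=P[m]
    if len(b)>20:print(len(b),cv2.minAreaRect(b[:,:2].astype(np.float32)),b[:,2].max())
E
```

```text
t 39.75 shift cm [-0.01  9.19 -0.04] turn [-0.     0.001  0.   ] pos [ 517.9 -215.5  201.2] F [-0.4  0.6 -0.4] open 1.003
2649 ((517.8222045898438, -215.40480041503906), (37.41536331176758, 37.26569366455078), 47.924171447753906) 160.907039016914
2964 ((511.6285705566406, -294.4084777832031), (45.31303405761719, 44.56890106201172), 55.058372497558594) 161.65102133274485
```

View pics/w6.png

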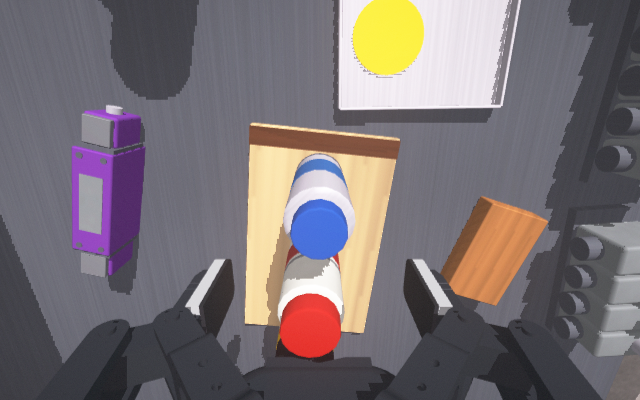

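Request:
move_arm:
  motion:
    - [0, 0.5, 0, 0, 0, 0]
    - [0, 2, 0, 0, 0, 0]
    - [0, 4, 0, 0, 0, 0]
    - [0, 6, 0, 0, 0, 0]
    - [0, 7.7, 0, 0, 0, 0]
    - [0, 8.8, 0, 0, 0, 0]
    - [0, 9.1, 0, 0, 0, 0]
    - [0, 9.2, 0, 0, 0, 0]

```text
time_s: 40.75
position: [517.9, -216.1, 109.1]
tool_rot: [-0.707, 0.707, 0.0, 0.0]
force: [-0.9, 0.4, 0.2]
opening: 1.004
```

Request:
move_arm:
  motion:
    - [0, 0, 0, 0, 0, 0]
    - [0, 0, 0, 0, 0, 0]
    - [0, 0, 0, 0, 0, 0]
    - [0, 0, 0, 0, 0, 0]
    - [0, 0, 0, 0, 0, 0]
    - [0, 0, 0, 0, 0, 0]
    - [0, 0, 0, 0, 0, 0]
    - [0, 0, 0, 0, 0, 0]
  grip: 0
  newtons: 50

```text
time_s: 41.75
position: [518.0, -216.1, 109.8]
tool_rot: [-0.707, 0.707, 0.0, 0.0]
force: [-1.0, 0.8, 6.7]
opening: 0.592
```

```bash
python3 - <<'E'
from h import *
go(583.3,79.8,150,0)
E
```

```text
t 41.75 shift cm [ 6.53 -4.03 29.59] turn [ 0.    -0.     0.001] pos [ 518.  -216.1  109.8] F [-1.   0.8  6.7] open 0.592
```

Request:
move_arm:
  motion:
    - [0, -0.7, 0, 0, 0, 0]
    - [0, -2, 0, 0, 0, 0]
    - [0, -3.3, 0, 0, 0, 0]
    - [0.2, -3.9, 0.8, 0, 0, 0]
    - [0.6, -4, 2.5, 0, 0, 0]
    - [1.2, -4, 5.3, 0, 0, 0]
    - [2, -4, 9, 0, 0, 0]
    - [2.9, -4, 13, 0, 0, 0]

```text
time_s: 42.75
position: [546.7, -83.9, 148.8]
tool_rot: [0.707, -0.707, 0.0, 0.0]
force: [0.4, 0.3, -3.8]
opening: 0.589
```

Request:
move_arm:
  motion:
    - [0.9, 0, 4, 0, 0, 0]
    - [1.8, 0, 8, 0, 0, 0]
    - [2.6, 0, 11.8, 0, 0, 0]
    - [3.2, 0.2, 14.7, 0, 0, 0]
    - [3.6, 0.9, 16.3, 0, 0, 0]
    - [3.6, 2, 16.6, 0, 0, 0]
    - [3.6, 3.2, 16.6, 0, 0, 0]
    - [3.6, 3.9, 16.6, 0, 0, 0]

```text
time_s: 43.75
position: [582.3, 79.1, 108.9]
tool_rot: [-0.707, 0.707, -0.001, -0.0]
force: [0.1, -0.8, -3.8]
opening: 0.593
```

```bash
python3 - <<'E'
from h import *
go(583.3,79.8,102.8,0)
E
```

```text
t 43.75 shift cm [0.1  0.61 0.07] turn [ 0.    -0.001 -0.002] pos [582.3  79.1 108.9] F [ 0.1 -0.8 -3.8] open 0.593
```

Request:
move_arm:
  motion:
    - [0.05, 0.15, 0, 0, 0, 0]
    - [0.05, 0.3, 0, 0, 0, 0]
    - [0.05, 0.42, 0, 0, 0, 0]
    - [0.05, 0.5, 0, 0, 0, 0]
    - [0.05, 0.57, 0, 0, 0, 0]
    - [0.05, 0.62, 0, 0, 0, 0]
    - [0.05, 0.66, 0, 0, 0, 0]
    - [0.05, 0.7, 0, 0, 0, 0]

```text
time_s: 44.75
position: [583.3, 80.0, 103.1]
tool_rot: [0.707, -0.707, -0.0, -0.0]
force: [-0.2, -0.3, -4.7]
opening: 0.597
```

Request:
move_arm:
  motion:
    - [0, 0.02, 0, 0, 0, 0]
    - [0, 0.04, 0, 0, 0, 0]
    - [0, 0.06, 0, 0, 0, 0]
    - [0, 0.08, 0, 0, 0, 0]
    - [0, 0.09, 0, 0, 0, 0]
    - [0, 0.1, 0, 0, 0, 0]
    - [0, 0.1, 0, 0, 0, 0]
    - [0, 0.1, 0, 0, 0, 0]

```text
time_s: 45.75
position: [583.3, 80.0, 102.8]
tool_rot: [0.707, -0.707, -0.0, -0.0]
force: [-4.1, 0.2, 7.1]
opening: 0.592
```

Contact; release and rise, then to the spray can.

Request:
move_arm:
  motion:
    - [0, 0, 0, 0, 0, 0]
    - [0, 0, 0, 0, 0, 0]
    - [0, 0, 0, 0, 0, 0]
    - [0, 0, 0, 0, 0, 0]
    - [0, -1, 0, 0, 0, 0]
    - [0, -3, 0, 0, 0, 0]
    - [0, -6, 0, 0, 0, 0]
    - [0, -9.5, 0, 0, 0, 0]
  grip: 100

```text
time_s: 46.75
position: [583.1, 80.0, 198.4]
tool_rot: [0.707, -0.707, 0.0, 0.0]
force: [-0.8, -1.0, -1.0]
opening: 1.001
```

```bash
python3 - <<'E'
from h import *
go(511.2,-294.8,200,0)
E
```

```text
t 46.75 shift cm [ -7.19  -0.16 -37.48] turn [-0.  0. -0.] pos [583.1  80.  198.4] F [-0.8 -1.  -1. ] open 1.001
```

Request:
move_arm:
  motion:
    - [-0.5, -0.1, -2.5, 0, 0, 0]
    - [-1.5, -0.2, -8, 0, 0, 0]
    - [-2.6, -0.2, -13.8, 0, 0, 0]
    - [-3.7, -0.2, -19.6, 0, 0, 0]
    - [-4.8, -0.2, -25.4, 0, 0, 0]
    - [-5.9, -0.2, -31, 0, 0, 0]
    - [-6.8, -0.2, -35.5, 0, 0, 0]
    - [-7.2, -0.2, -37.5, 0, 0, 0]

```text
time_s: 47.75
position: [510.7, -297.2, 199.6]
tool_rot: [-0.707, 0.707, -0.001, 0.001]
force: [-0.1, 0.2, 0.5]
opening: 1.002
```

Request:
move_arm:
  motion:
    - [0, 0.5, 0, 0, 0, 0]
    - [0, 2, 0, 0, 0, 0]
    - [0, 4, 0, 0, 0, 0]
    - [0, 6, 0, 0, 0, 0]
    - [0, 7.7, 0, 0, 0, 0]
    - [0, 8.7, 0, 0, 0, 0]
    - [0, 9, 0, 0, 0, 0]
    - [0, 9.1, 0, 0, 0, 0]

```text
time_s: 48.75
position: [511.5, -295.0, 108.3]
tool_rot: [-0.707, 0.707, 0.0, 0.0]
force: [-0.6, 1.1, 0.5]
opening: 0.997
```

Request:
move_arm:
  motion:
    - [0, 0, 0, 0, 0, 0]
    - [0, 0, 0, 0, 0, 0]
    - [0, 0, 0, 0, 0, 0]
    - [0, 0, 0, 0, 0, 0]
    - [0, 0, 0, 0, 0, 0]
    - [0, 0, 0, 0, 0, 0]
    - [0, 0, 0, 0, 0, 0]
    - [0, 0, 0, 0, 0, 0]
  grip: 0

```text
time_s: 49.75
position: [511.5, -295.2, 108.8]
tool_rot: [-0.707, 0.707, 0.0, 0.0]
force: [0.1, 1.5, 5.4]
opening: 0.619
```

```bash
python3 - <<'E'
from h import *
go(584.4,2,150,0)
E
```

```text
t 49.75 shift cm [ 7.3  -4.13 29.72] turn [ 0.001 -0.     0.001] pos [ 511.5 -295.2  108.8] F [0.1 1.5 5.4] open 0.619
```

Request:
move_arm:
  motion:
    - [0, -0.7, 0, 0, 0, 0]
    - [0, -2, 0, 0, 0, 0]
    - [0, -3.3, 0, 0, 0, 0]
    - [0.2, -3.9, 0.8, 0, 0, 0]
    - [0.6, -4, 2.5, 0, 0, 0]
    - [1.3, -4, 5.3, 0, 0, 0]
    - [2.2, -4, 9, 0, 0, 0]
    - [3.2, -4, 13, 0, 0, 0]

```text
time_s: 50.75
position: [543.3, -162.8, 147.8]
tool_rot: [0.707, -0.707, 0.0, 0.0]
force: [0.4, 0.4, -2.6]
opening: 0.618
```

Request:
move_arm:
  motion:
    - [1, 0, 4, 0, 0, 0]
    - [2, 0, 8, 0, 0, 0]
    - [2.9, 0, 11.9, 0, 0, 0]
    - [3.7, 0.2, 14.8, 0, 0, 0]
    - [4.1, 0.9, 16.4, 0, 0, 0]
    - [4.1, 2, 16.7, 0, 0, 0]
    - [4.1, 3.2, 16.7, 0, 0, 0]
    - [4.1, 3.9, 16.7, 0, 0, 0]

```text
time_s: 51.75
position: [583.8, 1.1, 107.9]
tool_rot: [0.707, -0.707, 0.001, 0.0]
force: [0.6, -0.1, -2.0]
opening: 0.62
```

Request:
move_arm:
  motion:
    - [0, 0.15, 0, 0, 0, 0]
    - [0, 0.3, 0, 0, 0, 0]
    - [0, 0.42, 0, 0, 0, 0]
    - [0, 0.5, 0, 0, 0, 0]
    - [0, 0.57, 0, 0, 0, 0]
    - [0, 0.63, 0, 0, 0, 0]
    - [0, 0.68, 0, 0, 0, 0]
    - [0, 0.73, 0, 0, 0, 0]

```text
time_s: 52.75
position: [584.3, 2.0, 101.9]
tool_rot: [0.707, -0.707, -0.0, -0.0]
force: [-2.1, 0.1, 3.4]
opening: 0.622
```

```bash
python3 - <<'E'
from h import *
go(584.4,2,101.8,0)
E
```

```text
t 52.75 shift cm [ 0.01  0.01 -0.  ] turn [-0.  0.  0.] pos [584.3   2.  101.9] F [-2.1  0.1  3.4] open 0.622
```

Request:
move_arm:
  motion:
    - [0, 0, 0, 0, 0, 0]
    - [0, 0, 0, 0, 0, 0]
    - [0, 0, 0, 0, 0, 0]
    - [0, 0, 0, 0, 0, 0]
    - [0, -1, 0, 0, 0, 0]
    - [0, -3, 0, 0, 0, 0]
    - [0, -6, 0, 0, 0, 0]
    - [0, -9.8, 0, 0, 0, 0]
  grip: 100

```text
time_s: 53.75
position: [584.0, 2.0, 201.0]
tool_rot: [0.707, -0.707, 0.0, 0.0]
force: [0.6, -0.7, 0.2]
opening: 0.996
```

```bash
python3 - <<'E'
from h import *
go(503.5,-374.4,200,0)
E
```

```text
t 53.75 shift cm [ -8.05   0.1  -37.64] turn [-0.     0.    -0.001] pos [584.   2. 201.] F [ 0.6 -0.7  0.2] open 0.996
```

Request:
move_arm:
  motion:
    - [-0.5, 0, -2.5, 0, 0, 0]
    - [-1.7, 0, -8, 0, 0, 0]
    - [-2.9, 0, -13.8, 0, 0, 0]
    - [-4.2, 0, -19.6, 0, 0, 0]
    - [-5.4, 0, -25.4, 0, 0, 0]
    - [-6.6, 0, -31, 0, 0, 0]
    - [-7.6, 0, -35.6, 0, 0, 0]
    - [-8.05, 0, -37.6, 0, 0, 0]

```text
time_s: 54.75
position: [503.0, -376.2, 200.3]
tool_rot: [-0.707, 0.707, -0.001, 0.001]
force: [0.4, 0.2, 0.2]
opening: 0.999
```

Request:
move_arm:
  motion:
    - [0, 0.5, 0, 0, 0, 0]
    - [0, 2, 0, 0, 0, 0]
    - [0, 4, 0, 0, 0, 0]
    - [0, 6, 0, 0, 0, 0]
    - [0, 7.7, 0, 0, 0, 0]
    - [0, 8.7, 0, 0, 0, 0]
    - [0, 9, 0, 0, 0, 0]
    - [0, 9.1, 0, 0, 0, 0]

```text
time_s: 55.75
position: [504.0, -374.1, 109.0]
tool_rot: [-0.707, 0.707, 0.0, 0.0]
force: [0.1, -0.7, 0.3]
opening: 1.0
```

Request:
move_arm:
  motion:
    - [0, 0, 0, 0, 0, 0]
    - [0, 0, 0, 0, 0, 0]
    - [0, 0, 0, 0, 0, 0]
    - [0, 0, 0, 0, 0, 0]
    - [0, 0, 0, 0, 0, 0]
    - [0, 0, 0, 0, 0, 0]
    - [0, 0, 0, 0, 0, 0]
    - [0, 0, 0, 0, 0, 0]
  grip: 0

```text
time_s: 56.75
position: [503.9, -374.2, 109.7]
tool_rot: [-0.707, 0.707, 0.0, 0.0]
force: [-1.2, 1.5, 4.9]
opening: 0.662
```

```bash
python3 - <<'E'
from h import *
go(585.2,-75.8,150,0)
E
```

```text
t 56.75 shift cm [ 8.13 -4.05 29.84] turn [ 0.001 -0.     0.001] pos [ 503.9 -374.2  109.7] F [-1.2  1.5  4.9] open 0.662
```

Request:
move_arm:
  motion:
    - [0, -0.7, 0, 0, 0, 0]
    - [0, -2, 0, 0, 0, 0]
    - [0, -3.3, 0, 0, 0, 0]
    - [0.2, -3.9, 0.8, 0, 0, 0]
    - [0.7, -4, 2.5, 0, 0, 0]
    - [1.4, -4, 5.3, 0, 0, 0]
    - [2.4, -4, 9, 0, 0, 0]
    - [3.5, -4, 13, 0, 0, 0]

```text
time_s: 57.75
position: [538.9, -241.8, 148.4]
tool_rot: [0.707, -0.707, 0.0, 0.0]
force: [-0.6, -0.6, -3.0]
opening: 0.665
```

Request:
move_arm:
  motion:
    - [1.1, 0, 4, 0, 0, 0]
    - [2.2, 0, 8, 0, 0, 0]
    - [3.3, 0, 11.9, 0, 0, 0]
    - [4.1, 0.2, 14.9, 0, 0, 0]
    - [4.6, 0.9, 16.6, 0, 0, 0]
    - [4.65, 2, 16.85, 0, 0, 0]
    - [4.65, 3.2, 16.85, 0, 0, 0]
    - [4.65, 3.9, 16.85, 0, 0, 0]

```text
time_s: 58.75
position: [584.8, -76.4, 108.5]
tool_rot: [0.707, -0.707, 0.001, 0.0]
force: [-0.4, -0.4, -2.8]
opening: 0.66
```

Request:
move_arm:
  motion:
    - [0, 0.15, 0, 0, 0, 0]
    - [0, 0.3, 0, 0, 0, 0]
    - [0, 0.42, 0, 0, 0, 0]
    - [0, 0.5, 0, 0, 0, 0]
    - [0, 0.57, 0, 0, 0, 0]
    - [0, 0.63, 0, 0, 0, 0]
    - [0, 0.68, 0, 0, 0, 0]
    - [0, 0.73, 0, 0, 0, 0]

```text
time_s: 59.75
position: [585.3, -75.5, 102.7]
tool_rot: [0.707, -0.707, -0.0, -0.0]
force: [-1.6, 1.0, 3.3]
opening: 0.668
```

```bash
python3 - <<'E'
from h import *
go(585.2,-75.8,102.7,0)
E
```

```text
t 59.75 shift cm [-0.01  0.   -0.03] turn [-0.  0.  0.] pos [585.3 -75.5 102.7] F [-1.6  1.   3.3] open 0.668
```

Contact; release, rise, back off for a final look.

Request:
move_arm:
  motion:
    - [0, 0, 0, 0, 0, 0]
    - [0, 0, 0, 0, 0, 0]
    - [0, 0, 0, 0, 0, 0]
    - [0, 0, 0, 0, 0, 0]
    - [0, -1, 0, 0, 0, 0]
    - [0, -3, 0, 0, 0, 0]
    - [0, -6, 0, 0, 0, 0]
    - [0, -9.8, 0, 0, 0, 0]
  grip: 100

```text
time_s: 60.75
position: [585.0, -75.5, 201.7]
tool_rot: [0.707, -0.707, 0.0, 0.0]
force: [-0.0, -0.4, 0.5]
opening: 1.0
```

Request:
move_arm:
  motion:
    - [-0.2, -1, -2, 0, 0, 0]
    - [-0.6, -2, -5, 0, 0, 0]
    - [-1, -3, -9, 0, 0, 0]
    - [-1.5, -4, -13, 0, 0, 0]
    - [-2, -4, -16.5, 0, 0, 0]
    - [-2, -4, -18.5, 0, 0, 0]
    - [-2, -4, -19, 0, 0, 0]
    - [-2, -4, -19, 0, 0, 0]

```text
time_s: 61.75
position: [565.3, -265.0, 240.2]
tool_rot: [0.707, -0.707, 0.0, 0.0]
force: [0.1, 0.7, -0.9]
opening: 1.002
```

```bash
python3 - <<'E'
from h import *
from scipy.optimize import least_squares
for n in("top","scene","wrist"):
    p,d=ctrl.capture(n);cv2.imwrite(f"pics/{n}7.png",p)
    P=cloud(n,d);ok=d>0
    for q,y,r in(("spray",2,27),("oil",-76,29),("tin",80,26)):
        m=ok&(P[...,2]>25)&(P[...,2]<118)&(np.hypot(P[...,0]-584,P[...,1]-y)<38);a=P[m]
        m2=ok&(P[...,2]>143)&(np.hypot(P[...,0]-584,P[...,1]-y)<30);b=P[m2]
        if len(a)<30 or len(b)<10:continue
        f=least_squares(lambda c:np.hypot(a[:,0]-c[0],a[:,1]-c[1])-r,[584,y],loss='soft_l1')
        print(n,q,len(a),f.x.round(1),'cap',np.round(cv2.minAreaRect(b[:,:2].astype(np.float32))[0],1),b[:,2].max().round(1))
E
```

```text
top spray 203 [582.2   2.4] cap [581.2   2.3] 157.9
top oil 235 [582.9 -75.2] cap [582.5 -75. ] 159.3
top tin 215 [581.2  81.1] cap [580.7  80.8] 157.0
scene spray 689 [583.5   1.2] cap [585.3   1.4] 158.4
scene oil 771 [584.5 -76.4] cap [585.7 -76.1] 157.6
scene tin 665 [582.6  79.9] cap [583.3  80.2] 155.9
```

View pics/scene7.png

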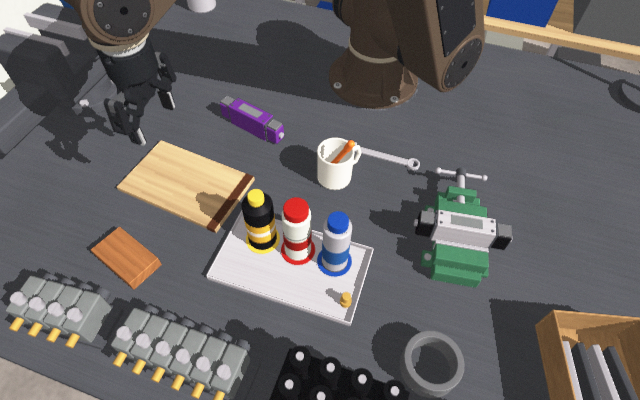

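View pics/top7.png

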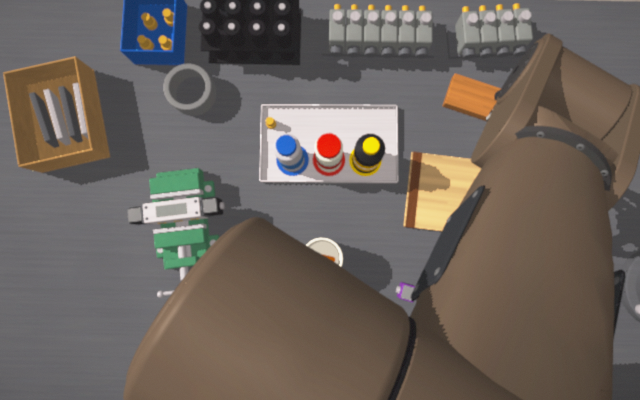

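```bash
python3 - <<'E'
from bench import ctrl
print(ctrl.finish_job())
E
```

```text
the job is handed in; nothing more can be done
None
```

The job is done and handed in at about 62 s of the 138 s allowed. I stood the three containers on the board and moved the valve from the tray to the vise bed. Then I put the tin, can and bottle back on the blue, red and yellow discs, in that order.

- **Containers:** in the last pictures all three stand upright. In the top camera they are within about 1.5 mm of their disc centres. The scene camera gives up to about 2 mm, which is also how far the two cameras differ in x.
- **Valve:** right after release it lay flat on the vise bed and parallel to the jaws. Its middle was about 1 mm from the middle of the jaws, and the last picture shows it still in place. The jaw opening I measured came out 1 mm under the stated 62 mm.
- **Mug and purple look-alike:** neither was touched, and both are where they started in the scene picture. The final top picture could not confirm this because the arm partly hid them.
- **Forces:** readings at the end of each move never went above about 10 N, reached when setting things down or gripping. I did not see readings during the moves.

No check failed.

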